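# Turn a glazed tile over and set it on the kiln setter

### The job

The clay tile on the ware board lies glaze down. Turn it over so that its painted, glazed face is up, and set it gently across the two narrow white bars of the kiln setter, centred and lying square and flat on both bars, then let go. The small plate rack will hold the tile on end while you change your grip. Do not throw or drop the tile, and leave the jar, the bowl and the cup where they stand.

Things in the scene. Friction and masses are not known exactly. Their poses are not given: they have to be found in the camera images.
- tile_center (a point): Centre of the loose clay tile: a rigid slab 110 mm long (own x), 58 mm wide (own y), 10 mm thick (own z), 110 to 180 g. One face is bare red-brown clay with three dark bars, the other orange glaze with white and blue diamonds. Its own +z points OUT OF THE BARE BACK: up at the start (glaze down), straight down once the glaze is up.
- board_top (a point): Centre of the top face of the ware board, a fixed wooden plank on feet, 150 mm long (own y), 44 mm wide (own x), top 34 mm above the bench, z up. The tile starts on it with its length along the board. The tile is 14 mm wider than the board and overhangs its long sides, so fingers can take the tile by its long sides and reach past it.
- ware_board: The same board; origin at the bench below its centre.
- setter_top (a point): Midpoint between the tops of the kiln setter's two bars, 40 mm above the bench; z up. A fixed dark grey plate 96 x 44 x 10 mm carries two white bars, each 10 mm wide (own y), 44 mm long (own x), 30 mm tall, centres at y = -32 and +32 mm. The tile belongs across both, length along y (either way round), centre over this point, overhanging 7 mm on each long side.
- setter: The kiln setter; origin at the bench below its centre, axes as setter_top.
- rack_floor (a point): Plate rack: fixed wooden base 50 x 70 mm (own x, y), 12 mm thick, with four upright dowels of 8 mm diameter whose tops are 42 mm above the base; dowel centres at x = +-16, y = +-12 mm. This point is the centre of the base's top face, z up. A tile stood on its short end in the 16 mm slot (thickness along y, width along x, sticking out past the dowels) stays upright, leaning up to about 9 degrees.
- glaze_jar: Bystander: closed blue jar with a white lid, diameter 54 mm, 70 mm tall; origin at the centre of its underside.
- water_bowl: Bystander: open white bowl, rim diameter 80 mm, 40 mm tall; origin at the centre of its underside.
- slip_cup: Bystander: blue cup without handle, rim diameter 60 mm, 60 mm tall; origin at the centre of its underside.
Not all that is in view belongs to the job. There is more than one size of the part that bears tile_center; the job needs the largest.

How it is judged:
By the outcome, as a careful person would: the job done as asked, in the order asked, and still so for the second after the job is handed in, with the robot touching nothing.
It also fails if it takes over 54 s, if anything falls off the work surface, if the arm or the gripper's body presses on something with over 40 N, if the wrist force passes 120 N, or if a joint passes its speed limit or range.

### The arm

A 6-joint arm with a two-finger parallel gripper is mounted at the origin on the work surface. World frame = base frame: x ahead of the robot, y to its left, z up, the work surface at z = 0. Lengths are in mm, angles in rad, forces in N, time in s.
With the tool pointing down it reaches from about 275 to 1000 mm from the base axis. Payload 8.4 kg.
Tool frame: the origin (TCP) lies on the centre line of the jaws, within the pads' length; the fingertips stand 22 mm ahead of it and the grasp point (between the pads) lies 3 mm ahead of it; z points along the fingers, x is the direction in which the jaws open and shut, and the axes are right-handed (so a half turn about z gives the same grasp; the last joint's range is limited). The gripper opens to 85 mm and grips with 20 to 120 N. Pads are 22 mm wide; open, the fingers measure 114 mm over their backs; the gripper's body (76 mm by 85 mm) begins 54 mm behind the grasp point. The pads swing forward as they close: fully open they stand 13 mm farther back than shut.
Start: joints at [-1.321, 0.353, 1.633, -0, 1.155, -0.002], TCP at [155.716, -605.294, 253.281] pointing down, gripper open.
Joint ranges: [-2.63, 2.63], [-0.92, 2.1], [0.06, 2.66], [-1.3, 4.44], [0, 2.69], [-3.02, 3.02]. Speed limits (rad/s): [2.22, 2.22, 2.79, 3.14, 3.14, 3.14].

### API

Orientations are given as [roll, pitch, yaw] about the fixed x, y, z axes, in that order (R = Rz(yaw) Ry(pitch) Rx(roll)).
In Python, from rig import status, viewer, job gives the robot as it stands.
- The arm moves only by the tool send_rows, never from a script. Its argument "plan" is a list of rows, each a list of 3 entries, a list of its own where there are three numbers: the shift along the tool's x, y, z in m, then the turn, a rotation vector about the tool's x, y, z in rad, then the opening, from -1 (shut) to 1 (fully open). In form: [[[x, y, z], [rx, ry, rz], jaw], ...]. A call has exactly 5 rows; each row is the pose to reach, as a shift and turn from the pose measured when the call began, along the tool's axes at that moment; what a row does not reach only later rows make up. A row lasts 1/12 s, in which the tool goes at most 41.7 mm and 7.16 degrees, less where a joint would pass 70% of its speed; a pose out of reach is approached as far as the arm can. A call with a gripper value outside its range is refused whole. The fingers move at their own pace and stop on an object; "squeeze" is the grip in N (left out, the last holds). Time passes only in rows, so rows that repeat a pose let the fingers close, or fill a call up. It gives the time, the measured TCP pose, the force and the opening at its end, in the units of the state.
- status.sense(): the state, without advancing time (a new reading comes with each control period).
- viewer.grab_frame(name): name is "side" or "top" or "wrist"; returns the picture (400x640x3 uint8, red, green, blue); there is no depth.
- viewer.camera_params(name): a dict with "intrinsics" (3x3 intrinsics, pixels), "dist_coeffs" ([k1, k2, p1, p2, k3] as OpenCV has them; the pictures are not rectified), "xyz" and "orientation" of the camera in the world. Camera axes: x right, y down, z forward; pixel columns grow to the right and rows downward; lengths in mm; the calibration is good to about 2 mm. A picture is of the moment at which its call begins: read the wrist's pose just before it. camera_params takes no time and is no camera call; for the wrist camera it gives the pose at the moment of the call.
- job.sign_off(): hands the job in, once; it reports no verdict.
Trained networks look in the newest picture that a camera, given by its name, has taken for a name from the list of things; names that differ only in an ending like _2 or _b are one class to them, and where a whole thing is asked for, a point or a joint stands for the part that bears it (a point fixed in the world has none). Each returns a list of dicts, best first, with "p" (0 to 1); they miss things now and then, are a little off and sometimes report something else, mostly with a low value. They report only what shows in the picture. A call takes as long as a camera call. They do not tell look-alikes from the thing itself.
- viewer.cut_out(label, camera): "mask" (400x640 bool, what is visible of it) and "extent" ([left, top, width, height] in pixels, round what is visible of it).
The state is a dict: "clock": time; "qpos": joint angles; "qvel": joint speeds; "joint_efforts": joint torques, N m; "eef_pos": TCP position; "tcp_rot": TCP orientation; "contact_force": force on the tool from outside, world axes, zero at the start; "wrist_torque": the same for the moment, N m; "opening": opening from 0.0 (shut) to 1.0 (fully open).
Only numpy, scipy, OpenCV 4.12 (cv2) and the standard library are available. Lean on these libraries where they do the work, as an engineer would, in place of code of your own. Each camera call takes 0.05 s, during which the arm holds its last target.

## Working session

There is one attempt and no reset: what is moved stays moved. The work goes in short steps, Python scripts to look and compute and a tool call to move; the robot and the scene stay as the last step left them, time stands still between calls to the robot, and variables do not carry over. Pictures are saved under pics/ and viewed, and the job is handed in when it is done.

Besides the shell and the picture viewer there is one more tool, called after "Request:" as name(argument=value, ...) on one line, values as JSON. send_rows: Moves the arm, as the interface text tells. Its arguments: {"type":"object","properties":{"plan":{"type":"array"},"squeeze":{"type":"number"}},"required":["plan"]}

```bash
ls; mkdir -p pics
python3 - <<'E'
from rig import status, viewer, job
import cv2
print(status.sense())
for n in ("side","top"):
    im=viewer.grab_frame(n); cv2.imwrite(f"pics/{n}0.png",im[:,:,::-1]); print(n,viewer.camera_params(n))
print(viewer.camera_params("wrist"))
E
```

```text
pics
{'clock': 0.0, 'qpos': array([-1.32138005e+00,  3.53628013e-01,  1.63412333e+00, -2.62301624e-05,
        1.15521482e+00, -2.41547675e-03]), 'qvel': array([ 0.00087588,  0.00244157,  0.00104296, -0.00101547, -0.00018591,
        0.00081545]), 'joint_efforts': array([ 2.02737894e-03, -6.05245829e+01, -3.42061579e+01,  3.08174981e-05,
        9.25484608e-03, -4.36365482e-06]), 'eef_pos': array([ 155.61021204, -604.86070218,  252.57886308]), 'tcp_rot': array([ 3.14157199e+00,  1.37357040e-03, -1.31895398e+00]), 'contact_force': array([ 0.13812339,  1.64263039, -0.12158011]), 'wrist_torque': array([-0.00864043,  0.01690702,  0.02922253]), 'opening': 0.9925411502530741}
side {'intrinsics': array([[382.691703  ,   0.        , 316.51131308],
       [  0.        , 382.691703  , 197.82172488],
       [  0.        ,   0.        ,   1.        ]]), 'dist_coeffs': array([-0.06576238,  0.        ,  0.        ,  0.        ,  0.        ]), 'xyz': array([ 220.63552825, -587.18027662,  487.25151395]), 'orientation': array([-2.13429339,  0.00544919, -0.58036538])}
top {'intrinsics': array([[391.23652033,   0.        , 325.08843104],
       [  0.        , 391.23652033, 200.3811916 ],
       [  0.        ,   0.        ,   1.        ]]), 'dist_coeffs': array([-0.07434079,  0.        ,  0.        ,  0.        ,  0.        ]), 'xyz': array([448.49046143, -53.91054791, 978.81055781]), 'orientation': array([-3.00650577,  0.03199545, -1.57741889])}
{'intrinsics': array([[317.43105144,   0.        , 325.23498807],
       [  0.        , 317.43105144, 198.61813613],
       [  0.        ,   0.        ,   1.        ]]), 'dist_coeffs': array([-0.01119483,  0.        ,  0.        ,  0.        ,  0.        ]), 'xyz': array([ 236.09486028, -584.85885261,  374.53008813]), 'orientation': array([ 2.80902817e+00,  4.48153957e-04, -1.32001430e+00])}
```

View pics/top0.png

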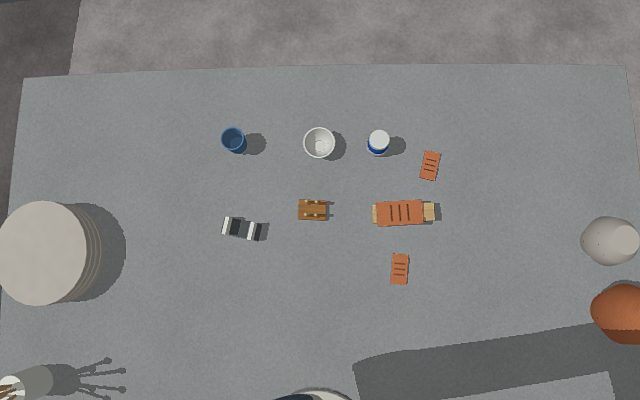

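View pics/side0.png

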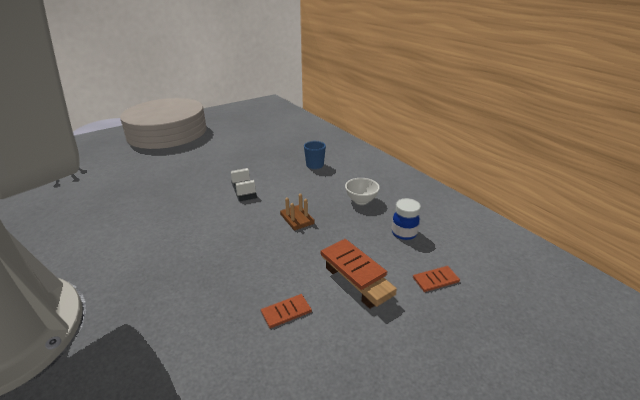

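Tile candidates in the top view are (400,212) on the board, and (430,165) and (400,268) on the bench. The one at (400,212) is the largest and lies on the board, so it is the one meant. I'll measure it and confirm with a crop.

```bash
cat > h.py <<'E'
import numpy as np, cv2
from scipy.spatial.transform import Rotation as Rn
from rig import status, viewer, job
def ray(cp,px):
    px=np.array(px,float).reshape(-1,1,2)
    u=cv2.undistortPoints(px,cp["intrinsics"],cp["dist_coeffs"]).reshape(-1,2)
    d=np.c_[u,np.ones(len(u))]@Rn.from_euler('xyz',cp["orientation"]).as_matrix().T
    return np.array(cp["xyz"]),d
def onplane(cp,px,z):
    o,d=ray(cp,px); return o+d*((z-o[2])/d[:,2])[:,None]
def proj(cp,P):
    R=Rn.from_euler('xyz',cp["orientation"]).as_matrix()
    rv=cv2.Rodrigues(R.T)[0]; t=-R.T@np.array(cp["xyz"])
    return cv2.projectPoints(np.array(P,float).reshape(-1,1,3),rv,t,cp["intrinsics"],cp["dist_coeffs"])[0].reshape(-1,2)
E
python3 - <<'E'
from h import *
for n in ("top","side"):
    im=viewer.grab_frame(n)
    cp=viewer.camera_params(n)
    for lab,z in (("tile_center",44),("ware_board",34),("setter",40),("rack_floor",12),("glaze_jar",70),("water_bowl",40),("slip_cup",60)):
        for r in viewer.cut_out(lab,n):
            if r["p"]<.2: continue
            c=cv2.findContours(r["mask"].astype(np.uint8),cv2.RETR_EXTERNAL,cv2.CHAIN_APPROX_NONE)[0]
            if not c: continue
            c=max(c,key=cv2.contourArea).reshape(-1,2)
            P=onplane(cp,c,z)[:,:2].astype(np.float32)
            print(n,lab,round(r["p"],2),r["extent"],int(r["mask"].sum()),[np.round(x,1) for x in cv2.minAreaRect(P)])
    if n=="top":
        crop=im[130:300,210:450]; cv2.imwrite("pics/c1.png",cv2.resize(crop,None,fx=3.3,fy=3.3,interpolation=cv2.INTER_CUBIC)[:,:,::-1])
E
```

```text
top tile_center 0.91 [377.4, 199.8, 45.1, 26.1] 1093 [array([ 544.6, -202.1]), array([ 58.8, 108.6]), np.float64(2.6)]
top tile_center 0.7 [389.0, 255.6, 20.8, 32.4] 524 [array([ 411.9, -196.3]), array([40.8, 72.7]), np.float64(85.0)]
top tile_center 0.58 [417.0, 147.0, 24.9, 34.4] 449 [array([ 660.1, -279.2]), array([37.8, 73.1]), np.float64(75.4)]
top tile_center 0.52 [366.3, 128.8, 20.1, 28.4] 468 [array([ 717.6, -154.1]), array([52. , 67.6]), np.float64(70.4)]
top ware_board 0.61 [371.3, 202.6, 64.9, 21.7] 288 [array([ 546.5, -274. ]), array([43.9, 28.2]), np.float64(2.2)]
top setter 0.85 [223.5, 218.8, 39.4, 23.1] 700 [array([509.6, 178.6]), array([95.8, 46.2]), np.float64(77.2)]
top rack_floor 0.62 [299.8, 199.8, 24.9, 20.4] 560 [array([558.9,  10.2]), array([72.3, 50.2]), np.float64(89.4)]
top glaze_jar 0.84 [366.2, 130.7, 18.3, 21.9] 409 [array([ 709.5, -150.7]), array([47.8, 59.4]), np.float64(88.7)]
top water_bowl 0.9 [304.2, 127.6, 28.6, 30.8] 792 [array([721.5, -10.5]), array([74.6, 79.5]), np.float64(89.4)]
top slip_cup 0.81 [219.3, 127.3, 26.4, 23.7] 538 [array([728.2, 
[... 751 characters left out ...]

side rack_floor 0.89 [282.2, 196.8, 30.0, 29.3] 642 [array([563.4,  26.3]), array([130.7,  65.2]), np.float64(68.6)]
side glaze_jar 0.58 [395.3, 198.5, 28.5, 41.3] 969 [array([ 684.8, -184.4]), array([137.8,  48.1]), np.float64(39.5)]
side glaze_jar 0.46 [304.6, 141.1, 20.2, 30.2] 525 [array([691.4, 142.2]), array([155.1,  54.6]), np.float64(58.3)]
side water_bowl 0.88 [346.2, 177.3, 33.1, 25.1] 743 [array([712.1, -22.8]), array([119.4,  78.8]), np.float64(53.1)]
side water_bowl 0.38 [279.7, 199.0, 33.4, 29.8] 657 [array([541.4, -11.7]), array([119. ,  62.4]), np.float64(69.2)]
side slip_cup 0.62 [302.6, 145.5, 23.5, 24.6] 534 [array([703.8, 158.9]), array([159.1,  58.6]), np.float64(58.3)]
```

View pics/c1.png

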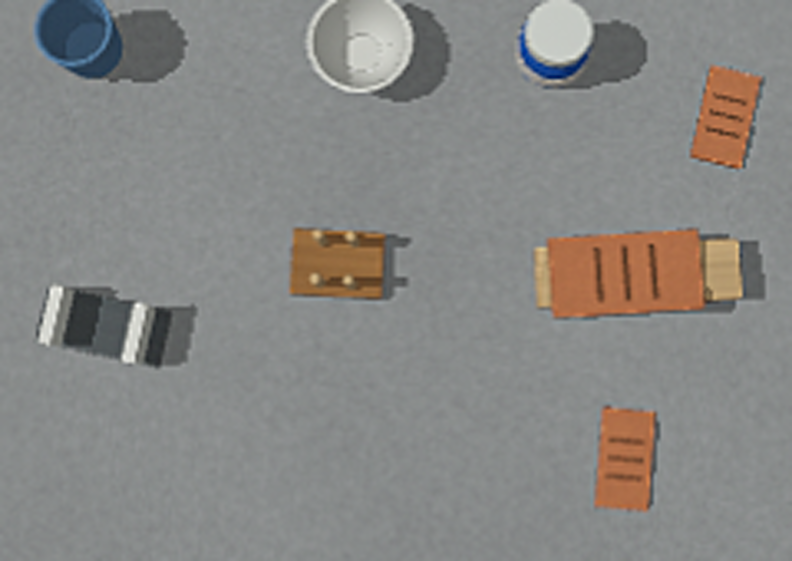

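```bash
cat >> h.py <<'E'
def box(cx,cy,z0,sx,sy,sz,off=(0,0),yaw=0):
    c,s=np.cos(yaw),np.sin(yaw)
    return [(cx+c*(off[0]+a*sx/2)-s*(off[1]+b*sy/2), cy+s*(off[0]+a*sx/2)+c*(off[1]+b*sy/2), z0+k*sz) for a in(-1,1) for b in(-1,1) for k in(0,1)]
def models(name,x,y,t):
    if name=="tile_center": return [box(x,y,34,58,110,10,yaw=t)]
    if name=="setter": return [box(x,y,0,44,96,10,yaw=t)]+[box(x,y,10,44,10,30,(0,s),t) for s in(-32,32)]
    if name=="rack_floor": return [box(x,y,0,50,70,12,yaw=t)]+[box(x,y,12,7,7,42,(a,b),t) for a in(-16,16) for b in(-12,12)]
def render(cp,hulls,S=4):
    m=np.zeros((400*S,640*S),np.uint8)
    for P in hulls:
        p=(proj(cp,P)+.5)*S
        cv2.fillConvexPoly(m,cv2.convexHull(np.round(p).astype(np.int32)),1)
    return cv2.resize(m.astype(np.float32),(640,400),interpolation=cv2.INTER_AREA)
def fit(name,cams,init):
    from scipy.optimize import minimize
    def cost(v):
        c=0
        for cp,mask in cams:
            r=render(cp,models(name,v[0],v[1],v[2]/50)); c+=np.abs(r-mask).sum()/mask.sum()
        return c
    r=minimize(cost,[init[0],init[1],init[2]*50],method="Nelder-Mead",options=dict(initial_simplex=[[init[0]+a,init[1]+b,init[2]*50+c] for a,b,c in((-6,-4,-3),(7,-3,1),(0,8,2),(1,0,5))],xatol=.05,fatol=1e-4))
    return r.x[:2].round(1),round(r.x[2]/50,4),round(r.fun,3)
def rel(target_pos,target_R):
    s=status.sense(); R=Rn.from_euler('xyz',s["tcp_rot"])
    d=R.inv().apply(np.array(target_pos)-s["eef_pos"])/1000
    return d.round(4),(R.inv()*target_R).as_rotvec().round(4)
E
python3 - <<'E'
from h import *
ms={}
for n in ("top","side"):
    viewer.grab_frame(n)
    for l,i in (("tile_center",(544,-202)),("setter",(509,178)),("rack_floor",(558,10))):
        ms[n,l]=viewer.cut_out(l,n)[0]["mask"].astype(np.float32)
np.savez("masks.npz",**{a+"|"+b:v for (a,b),v in ms.items()})
for l,i in (("tile_center",(544,-202,.045)),("setter",(512,176,-.22)),("rack_floor",(558,10,0))):
    T=(viewer.camera_params("top"),ms["top",l]);S=(viewer.camera_params("side"),ms["side",l])
    print(l,"top",fit(l,[T],i),"side",fit(l,[S],i),"both",fit(l,[T,S],i))
E
```

```text
tile_center top (array([1310.7,  173.8]), np.float64(9.5472), np.float64(1.0)) side (array([4375. , 3959.7]), np.float64(60.3272), np.float64(1.0)) both (array([3901.8, 2948.4]), np.float64(43.1792), np.float64(2.011))
setter top (array([512. , 188.1]), np.float64(-0.2036), np.float64(0.047)) side (array([512. , 193.8]), np.float64(-0.2027), np.float64(0.069)) both (array([511.7, 189.4]), np.float64(-0.1965), np.float64(0.166))
rack_floor top (array([557.6,   9.3]), np.float64(-0.0265), np.float64(0.045)) side (array([558.8,  13. ]), np.float64(-0.0706), np.float64(0.101)) both (array([557.4,  10. ]), np.float64(-0.0316), np.float64(0.187))
```

Run:
```python
from h import *
m=np.load("masks.npz")
for k in m: 
    ys,xs=np.nonzero(m[k]); print(k,len(xs),xs.mean(),ys.mean())
cp=viewer.camera_params("top")
r=render(cp,models("tile_center",544,-202,.045)); ys,xs=np.nonzero(r); print(xs.mean(),ys.mean(),r.sum())
T=(cp,m["top|tile_center"]);S=(viewer.camera_params("side"),m["side|tile_center"]);i=(544,-202,.045)
print(fit("tile_center",[T],i),fit("tile_center",[S],i))
```

```text
top|tile_center 483 398.55693581780537 268.60869565217394
top|setter 711 241.0492264416315 228.51476793248946
top|rack_floor 592 312.05405405405406 209.8918918918919
side|tile_center 919 286.15233949945593 310.1784548422198
side|setter 665 242.7563909774436 184.0466165413534
side|rack_floor 700 297.19142857142856 213.8057142857143
398.913835956918 213.09610604805303 1148.6875
(array([1310.7,  173.8]), np.float64(9.5472), np.float64(1.0)) (array([4375. , 3959.7]), np.float64(60.3272), np.float64(1.0))
```

Run:
```python
from h import *
print(rel([544,-202,200],Rn.from_euler('xyz',[np.pi,0,.045])))
```

```text
(array([-0.2938, -0.4765,  0.0533]), array([ 0.   ,  0.   , -1.364]))
```

Request:
send_rows(plan=[[[-0.021,-0.034,0.004],[0,0,-0.1],1],[[-0.042,-0.068,0.008],[0,0,-0.2],1],[[-0.063,-0.102,0.011],[0,0,-0.3],1],[[-0.084,-0.136,0.015],[0,0,-0.4],1],[[-0.105,-0.17,0.019],[0,0,-0.5],1]])

```text
clock: 1.72
eef_pos: [295.1, -459.9, 234.3]
tcp_rot: [3.142, -0.0, -0.815]
contact_force: [-0.3, -1.0, 0.1]
opening: 0.998
```

```bash
cat > r.py <<'E'
import sys
from h import *
# args x y z roll pitch yaw
a=[float(v) for v in sys.argv[1:]]
s=status.sense()
print("t",round(s["clock"],2),"q",s["qpos"].round(3),"p",s["eef_pos"].round(1),"rpy",s["tcp_rot"].round(3),"F",s["contact_force"].round(1),"T",s["wrist_torque"].round(2),"op",round(s["opening"],3))
open("log.txt","a").write(repr([list(s["qpos"]),list(s["eef_pos"]),list(s["tcp_rot"])])+"\n")
if a: print(*rel(a[:3],Rn.from_euler('xyz',a[3:])))
E
python3 r.py 544 -202 200 3.1416 0 .045
```

```text
t 1.72 q [-1.003  0.251  1.822  0.     1.068 -0.188] p [ 295.1 -459.9  234.3] rpy [ 3.142 -0.    -0.815] F [-0.3 -1.   0.1] T [-0.01 -0.04  0.01] op 0.998
[-0.0169 -0.358   0.0343] [ 3.000e-04 -4.000e-04 -8.596e-01]
```

Request:
send_rows(plan=[[[-0.002,-0.04,0.004],[0,0,-0.1],1],[[-0.004,-0.08,0.008],[0,0,-0.2],1],[[-0.006,-0.12,0.011],[0,0,-0.3],1],[[-0.008,-0.16,0.015],[0,0,-0.4],1],[[-0.01,-0.2,0.019],[0,0,-0.5],1]])

```text
clock: 2.13
eef_pos: [434.9, -313.9, 215.4]
tcp_rot: [3.141, -0.001, -0.31]
contact_force: [0.2, -1.2, 0.5]
opening: 1.003
```

```bash
python3 r.py 544 -202 200 3.1416 0 .045
```

```text
t 2.13 q [-0.628  0.257  1.861 -0.     1.022 -0.318] p [ 434.9 -313.9  215.4] rpy [ 3.141e+00 -1.000e-03 -3.100e-01] F [ 0.2 -1.2  0.5] T [ 0.04 -0.    0.02] op 1.003
[ 0.0698 -0.1398  0.0154] [ 0.0007 -0.0009 -0.3548]
```

Request:
send_rows(plan=[[[0.018,-0.035,0.004],[0,0,-0.09],1],[[0.035,-0.07,0.008],[0,0,-0.18],1],[[0.053,-0.105,0.012],[0,0,-0.27],1],[[0.07,-0.14,0.0154],[0,0,-0.355],1],[[0.07,-0.14,0.0154],[0,0,-0.355],1]])

```text
clock: 2.55
eef_pos: [548.3, -197.4, 199.6]
tcp_rot: [-3.141, -0.003, 0.054]
contact_force: [-1.1, 0.5, 0.5]
opening: 1.001
```

```bash
cat > w.py <<'E'
import sys
from h import *
name=sys.argv[1]; lab=sys.argv[2]; init=[float(v) for v in sys.argv[3:6]]
cp=viewer.camera_params("wrist"); im=viewer.grab_frame("wrist")
pic=im[:,:,::-1].copy()
for r in viewer.cut_out(lab,"wrist"):
    print(r["p"],r["extent"],r["mask"].sum())
    ref=render(cp,models(lab,*init))
    if (ref*r["mask"]).sum()/ref.sum()>.4:
        f=fit(lab,[(cp,r["mask"].astype(np.float32))],init); print(f)
        for P in models(lab,*f[0],f[1]):
            cv2.polylines(pic,[cv2.convexHull(proj(cp,P).round().astype(np.int32))],True,(0,255,0),1)
cv2.imwrite(f"pics/{name}.png",pic)
E
python3 r.py; python3 w.py w1 tile_center 544 -202 .045
```

```text
t 2.55 q [-0.349  0.344  1.778  0.002  1.017 -0.404] p [ 548.3 -197.4  199.6] rpy [-3.141e+00 -3.000e-03  5.400e-02] F [-1.1  0.5  0.5] T [-0.01 -0.   -0.04] op 1.001
0.79 [387.7, 234.7, 80.1, 40.2] 1736
0.78 [150.8, 152.6, 79.4, 47.4] 2793
0.69 [287.0, 128.9, 67.6, 116.1] 7475
(array([ 544. , -202.5]), np.float64(0.053), np.float64(0.019))
```

View pics/w1.png

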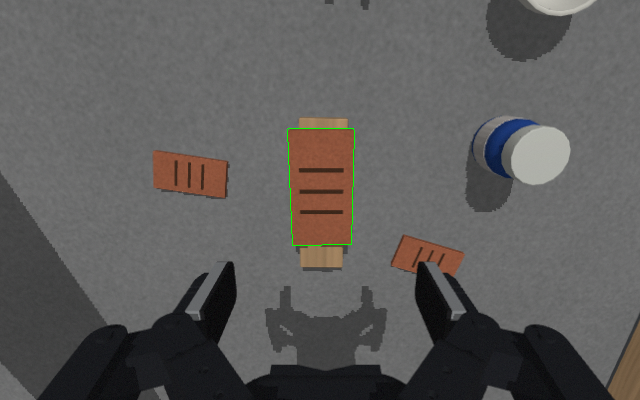

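```bash
cat > fk.py <<'E'
import numpy as np
from scipy.spatial.transform import Rotation as Rn
from scipy.optimize import least_squares
D=[eval(l) for l in open("log.txt")]
D.append([[-1.32138005e+00,3.53628013e-01,1.63412333e+00,0,1.15521482,-.00241],[155.61021204,-604.86070218,252.57886308],[3.14157199e+00,1.37357040e-03,-1.31895398e+00]])
def rot(q): return Rn.from_euler('ZYZYZ',[q[0],q[1]+q[2],q[3],q[4],q[5]+np.pi])
def fk(q,p):
    a1,d1,L2,a3,L3,Lt=p
    P=np.array([a1,0,d1])+Rn.from_euler('y',q[1]).apply([0,0,L2])+Rn.from_euler('y',q[1]+q[2]).apply([a3,0,L3])
    return Rn.from_euler('z',q[0]).apply(P)+rot(q).apply([0,0,Lt])
def res(p): return np.concatenate([fk(np.array(q),p)-x for q,x,_ in D]+[0.002*(np.array(p)-[0,300,400,0,400,250])])
s=least_squares(res,[0,300,400,0,400,250]); p=s.x
if __name__=="__main__":
    print(p.round(1))
    for q,x,r in D: print((fk(np.array(q),p)-x).round(2),(rot(q).inv()*Rn.from_euler('xyz',r)).magnitude())
E
python3 fk.py
```

```text
Traceback (most recent call last):
  File "fk.py", line 12, in <module>
    s=least_squares(res,[0,300,400,0,400,250]); p=s.x
  File "fk.py", line 11, in res
    def res(p): return np.concatenate([fk(np.array(q),p)-x for q,x,_ in D]+[0.002*(np.array(p)-[0,300,400,0,400,250])])
                                       ~~^^^^^^^^^^^^^^^
  File "fk.py", line 10, in fk
    return Rn.from_euler('z',q[0]).apply(P)+rot(q).apply([0,0,Lt])
                                            ~~~^^^
  File "fk.py", line 6, in rot
    def rot(q): return Rn.from_euler('ZYZYZ',[q[0],q[1]+q[2],q[3],q[4],q[5]+np.pi])
                       ~~~~~~~~~~~~~^^^^^^^^^^^^^^^^^^^^^^^^^^^^^^^^^^^^^^^^^^^^^^^
  File "scipy/spatial/transform/_rotation.pyx", line 1413, in scipy.spatial.transform._rotation.Rotation.from_euler
ValueError: Expected axis specification to be a non-empty string of upto 3 characters, got ZYZYZ
```

```bash
sed -i "s/^def rot.*/def rot(q): return Rn.from_euler('ZYZ',[q[0],q[1]+q[2],q[3]])*Rn.from_euler('YZ',[q[4],q[5]+np.pi])/" fk.py; python3 fk.py
```

```text
[  0.6 469.7 566.6  62.7 496.3 490.4]
[-1.24 -0.84 -0.03] 6.656793609721123e-16
[-0.94 -1.2  -0.01] 4.466628188645177e-16
[-0.39 -1.18  0.03] 6.275364489726193e-16
[-1.45 -0.35  0.01] 2.8878621192906423e-05
```

```bash
python3 r.py 535 -30 260 3.4916 0 .05
```

```text
t 2.65 q [-3.550e-01  3.410e-01  1.781e+00 -1.000e-03  1.018e+00 -4.020e-01] p [ 545.  -200.6  199.7] rpy [ 3.141 -0.     0.048] F [-1.1 -0.5 -0.1] T [-0.   -0.01 -0.03] op 0.995
[-0.0018 -0.1709 -0.0604] [ 0.3508 -0.0008 -0.0022]
```

Request:
send_rows(plan=[[[0,-0.035,-0.012],[0.07,0,0],1],[[0,-0.07,-0.024],[0.14,0,0],1],[[0,-0.105,-0.036],[0.21,0,0],1],[[0,-0.14,-0.05],[0.28,0,0],1],[[0,-0.171,-0.06],[0.35,0,0],1]])

```text
clock: 3.07
eef_pos: [536.4, -29.2, 261.3]
tcp_rot: [-2.789, -0.001, 0.046]
contact_force: [0.6, -0.2, -0.2]
opening: 0.998
```

Request:
send_rows(plan=[[[0,0,0],[0,0,0],1],[[0,0,0],[0,0,0],1],[[0,0,0],[0,0,0],1],[[0,0,0],[0,0,0],1],[[0,0,0],[0,0,0],1]])

```text
clock: 3.48
eef_pos: [536.2, -30.2, 260.8]
tcp_rot: [-2.79, -0.001, 0.044]
contact_force: [-0.1, -0.2, 0.1]
opening: 1.002
```

```bash
python3 r.py;python3 fk.py; python3 w.py w2 rack_floor 558 10 -.03;python3 w.py w3 setter 512 188 -.2
```

```text
t 3.48 q [-0.257  0.263  1.789  0.358  1.219 -0.448] p [536.2 -30.2 260.8] rpy [-2.79e+00 -1.00e-03  4.40e-02] F [-0.1 -0.2  0.1] T [-0.19  0.03 -0.06] op 1.002
[  1.2 300.9 566.3  59.7 494.3 324.9]
[-1.18 -0.94 -0.07] 6.656793609721123e-16
[-0.79 -1.28 -0.04] 4.466628188645177e-16
[-0.55 -1.39  0.  ] 6.275364489726193e-16
[-0.56 -1.39  0.  ] 3.795608734100124e-16
[-0.28 -0.04  0.18] 4.744044304177561e-16
[-1.43 -0.44 -0.06] 2.8878621192906423e-05
0.97 [319.2, 173.6, 49.0, 58.3] 2251
(array([556.9,   9.2]), np.float64(-0.0461), np.float64(0.043))
0.65 [289.7, 12.9, 49.1, 91.6] 3051
(array([510.8, 188.8]), np.float64(-0.2096), np.float64(0.033))
0.59 [299.7, 338.4, 52.7, 32.2] 1541
```

View pics/w2.png

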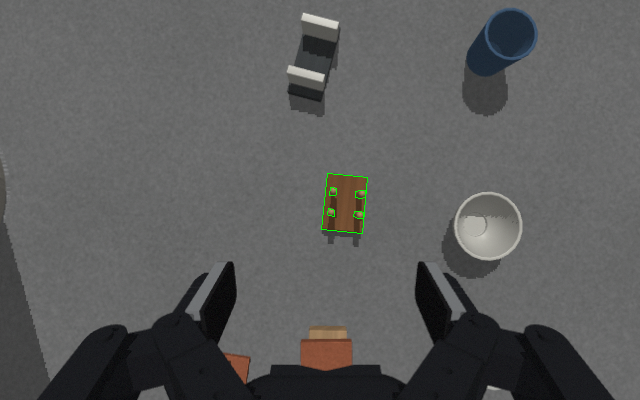

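View pics/w3.png

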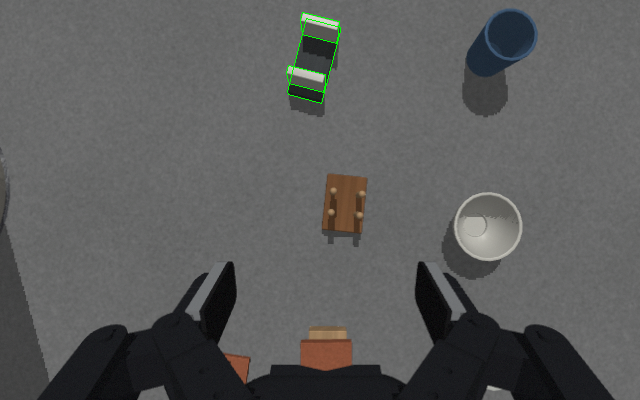

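```bash
cat > ik.py <<'E'
from fk import *
lo=np.array([-2.63,-.92,.06,-1.3,0,-3.02]);hi=np.array([2.63,2.1,2.66,4.44,2.69,3.02])
def ik(G,rpy,g=3):
    R=Rn.from_euler('xyz',rpy); T=np.array(G)-R.apply([0,0,g])
    best=None
    for s in range(30):
        rng=np.random.default_rng(s); q0=np.array([np.arctan2(T[1],T[0]),.3,1.8,0,1.1,-.3])+(rng.normal(0,.5,6) if s else 0); q0=np.clip(q0,lo+.01,hi-.01)
        f=lambda q: np.r_[(fk(q,p)-T)/100,(rot(q).inv()*R).as_rotvec()]
        r=least_squares(f,q0,bounds=(lo,hi))
        if best is None or r.cost<best.cost: best=r
        if r.cost<1e-10: break
    q=best.x; W=fk(q,p)-rot(q).apply([0,0,p[5]])
    return q.round(2),"cost %.1e"%best.cost,"wrist",W.round(0)
if __name__=="__main__":
    pi=np.pi
    for b in (.2,.35,.5):
        print("b",b)
        print("A",ik([543,-190,39],[pi-b,0,.053]))
        print("B",ik([543,-150,220],[pi-b+pi/4,0,.0]))
        print("B2",ik([543,-100,200],[pi-b+pi/2,0,.0]))
        print("C",ik([557,9,80],[pi-b+pi/2,0,-.035]))
        print("D",ik([557,9+80,110],[pi/2+b,0,-.035]))
        print("E",ik([557,9,80],[pi/2+b,0,-.035]))
        print("E2",ik([557,20,200],[pi/2+b,0,-.035]))
        print("F",ik([511,188,45],[pi+b,0,-.205]))
E
python3 ik.py
```

```text
b 0.2
A (array([-0.23,  0.54,  1.93, -0.33,  0.64, -0.02]), 'cost 6.3e-19', 'wrist', array([ 540., -125.,  360.]))
B (array([-0.55,  0.46,  1.68,  0.5 ,  1.36, -0.74]), 'cost 8.8e-31', 'wrist', array([ 543., -331.,  493.]))
B2 (array([-0.66,  0.83,  1.62,  0.92,  1.8 , -1.03]), 'cost 9.3e-30', 'wrist', array([ 543., -421.,  265.]))
C (array([-0.52,  0.98,  1.72,  1.05,  1.59, -1.18]), 'cost 3.2e-23', 'wrist', array([ 546., -312.,  145.]))
D (array([ 0.63,  0.98,  1.56, -0.9 ,  1.75,  1.1 ]), 'cost 2.7e-25', 'wrist', array([568., 410., 175.]))
E (array([ 0.53,  1.  ,  1.65, -0.98,  1.64,  1.16]), 'cost 3.6e-24', 'wrist', array([568., 330., 145.]))
E2 (array([ 0.54,  0.8 ,  1.68, -0.99,  1.74,  1.03]), 'cost 6.5e-31', 'wrist', array([568., 341., 265.]))
F (array([0.24, 0.49, 2.02, 0.34, 0.57, 0.17]), 'cost 3.9e-23', 'wrist', array([498., 124., 366.]))
b 0.35
A (array([-0.14,  0.56,  1.96, -0.59,  0.65,  0.29]), 'cost 2.3e-26', 'wrist', array([537., -78., 347.]))
B (array([-0.49,  0.4 ,  1.71,  0.4 ,  1.27, -0.65]), 'cost 3.6e-20', 'wrist', array([ 543., -288.,  517.]))
B2 (array([-0.64
[... 792 characters left out ...]
, 'cost 1.1e-26', 'wrist', array([ 543., -242.,  535.]))
B2 (array([-0.62,  0.67,  1.67,  0.8 ,  1.6 , -0.95]), 'cost 1.1e-21', 'wrist', array([ 543., -388.,  357.]))
C (array([-0.47,  0.81,  1.79,  0.95,  1.35, -1.07]), 'cost 4.4e-23', 'wrist', array([ 547., -279.,  237.]))
D (array([ 0.59,  0.82,  1.64, -0.8 ,  1.52,  1.03]), 'cost 5.9e-20', 'wrist', array([567., 377., 267.]))
E (array([ 0.48,  0.83,  1.73, -0.88,  1.41,  1.07]), 'cost 1.6e-30', 'wrist', array([567., 297., 237.]))
E2 (array([ 0.5 ,  0.65,  1.72, -0.86,  1.54,  0.92]), 'cost 4.2e-21', 'wrist', array([567., 308., 357.]))
F (array([ 0.07,  0.53,  2.09,  0.96,  0.6 , -0.55]), 'cost 6.6e-24', 'wrist', array([479.,  34., 333.]))
```

```bash
cat > g.py <<'E'
import sys
from h import *
# args Gx Gy Gz roll yaw back : grasp point target
a=[float(v) for v in sys.argv[1:]]
s=status.sense()
Rc=Rn.from_euler('xyz',s["tcp_rot"])
print("t",round(s["clock"],2),"q",s["qpos"].round(2),"G",(s["eef_pos"]+Rc.apply([0,0,3])).round(1),"rpy",s["tcp_rot"].round(3),"F",s["contact_force"].round(1),"T",s["wrist_torque"].round(2),"op",round(s["opening"],3))
open("log.txt","a").write(repr([list(s["qpos"]),list(s["eef_pos"]),list(s["tcp_rot"])])+"\n")
if a:
    R=Rn.from_euler('xyz',[a[3],0,a[4]])
    print(*rel(np.array(a[:3])-R.apply([0,0,3+a[5]]),R))
E
python3 g.py 543.4 -190.5 39 2.7916 .053 100
```

```text
t 3.68 q [-0.26  0.26  1.79  0.36  1.22 -0.45] G [536.3 -28.5 258.2] rpy [-2.789e+00 -1.000e-03  4.500e-02] F [-1.1  0.1 -0.9] T [-0.19 -0.02 -0.03] op 1.001
[-0.0006  0.1612  0.0742] [-0.7021 -0.001  -0.0079]
```

Request:
send_rows(plan=[[[0,0.028,0.012],[-0.12,0,0],1],[[0,0.056,0.024],[-0.24,0,0],1],[[0,0.084,0.037],[-0.36,0,0],1],[[0,0.112,0.05],[-0.48,0,-0.004],1],[[0,0.14,0.064],[-0.6,0,-0.008],1]])

```text
clock: 4.1
eef_pos: [542.7, -139.7, 153.1]
tcp_rot: [2.889, -0.005, 0.055]
contact_force: [-0.5, -1.3, -0.8]
opening: 1.0
```

```bash
python3 g.py 543.4 -190.5 39 2.7916 .053 50
```

```text
t 4.1 q [-0.11  0.36  1.91 -0.33  0.85  0.05] G [ 542.7 -140.4  150.2] rpy [ 2.889 -0.005  0.055] F [-0.5 -1.3 -0.8] T [ 0.08  0.01 -0.06] op 1.0
[-0.0024  0.0155  0.0704] [-0.097  -0.0055 -0.0001]
```

Request:
send_rows(plan=[[[-0.001,0.005,0.02],[-0.04,-0.002,0],1],[[-0.002,0.01,0.04],[-0.08,-0.005,0],1],[[-0.0024,0.0155,0.06],[-0.097,-0.0055,0],1],[[-0.0024,0.0155,0.0704],[-0.097,-0.0055,0],1],[[-0.0024,0.0155,0.0704],[-0.097,-0.0055,0],1]])

```text
clock: 4.52
eef_pos: [541.1, -172.4, 86.6]
tcp_rot: [2.793, 0.004, 0.053]
contact_force: [-0.4, 0.9, 0.6]
opening: 0.997
```

```bash
python3 g.py 543.4 -190.5 39 2.7916 .053 0; python3 w.py w4 tile_center 544 -202.5 .053
```

```text
t 4.52 q [-0.12  0.47  1.95 -0.53  0.73  0.23] G [ 541.1 -173.4   83.8] rpy [2.793 0.004 0.053] F [-0.4  0.9  0.6] T [0.16 0.06 0.01] op 0.997
[0.0015 0.0009 0.048 ] [-0.0012  0.0036  0.0008]
0.86 [272.8, 172.8, 117.6, 135.4] 13228
(array([ 543.8, -203.6]), np.float64(0.0527), np.float64(0.01))
0.68 [69.1, 177.8, 127.3, 60.6] 5334
0.56 [439.6, 270.2, 74.1, 41.7] 1251
0.35 [290.8, 145.3, 86.5, 173.1] 3161
```

View pics/w4.png

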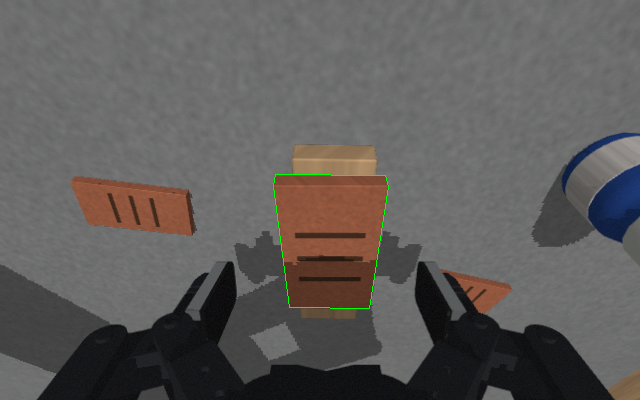

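Request:
send_rows(plan=[[[0.0005,0.001,0.012],[0,0.001,0],1],[[0.001,0.002,0.024],[-0.001,0.002,0],1],[[0.0015,0.002,0.036],[-0.001,0.0036,0],1],[[0.0015,0.002,0.048],[-0.001,0.0036,0],1],[[0.0015,0.002,0.048],[-0.001,0.0036,0],1]], squeeze=40)

```text
clock: 5.03
eef_pos: [543.5, -191.2, 42.1]
tcp_rot: [2.792, -0.0, 0.053]
contact_force: [-1.1, 0.4, -0.8]
opening: 0.997
```

Request:
send_rows(plan=[[[0,0,0],[0,0,0],0.5],[[0,0,0],[0,0,0],0.3],[[0,0,0],[0,0,0],0.3],[[0,0,0],[0,0,0],0.3],[[0,0,0],[0,0,0],0.3]], squeeze=40)

```text
clock: 5.45
eef_pos: [543.7, -191.0, 42.3]
tcp_rot: [2.792, -0.0, 0.053]
contact_force: [0.2, 0.4, -2.1]
opening: 0.665
```

```bash
python3 g.py 543.3 -191.5 39 2.7916 .053 0
```

```text
t 5.45 q [-0.15  0.55  1.96 -0.59  0.64  0.28] G [ 543.7 -192.1   39.5] rpy [ 2.792 -0.     0.053] F [ 0.2  0.4 -2.1] T [ 0.28  0.03 -0.03] op 0.665
[-0.0004 -0.0007  0.0003] [-0.0004 -0.0004 -0.0002]
```

Request:
send_rows(plan=[[[0,0,0],[0,0,0],-0.4],[[0,0,0],[0,0,0],-0.4],[[0,0,0],[0,0,0],-0.4],[[0,0.003,-0.008],[0,0,0],-0.4],[[0,0.0075,-0.02],[0,0,0],-0.4]], squeeze=40)

```text
clock: 5.87
eef_pos: [542.8, -191.1, 63.4]
tcp_rot: [2.793, 0.002, 0.053]
contact_force: [-1.4, -0.4, -1.0]
opening: 0.666
```

Request:
send_rows(plan=[[[0,0.009,-0.025],[0,0,0],-0.4],[[0,0.018,-0.05],[0,0,0],-0.4],[[0,0.027,-0.075],[0,0,0],-0.4],[[0,0.036,-0.1],[0,0,0],-0.4],[[0,0.045,-0.125],[0,0,0],-0.4]])

```text
clock: 6.28
eef_pos: [542.8, -190.3, 199.0]
tcp_rot: [2.793, 0.001, 0.053]
contact_force: [0.2, -0.4, -2.3]
opening: 0.668
```

```bash
python3 g.py 550 -130 210 3.7 0 0
python3 - <<'E'
from h import *
im=viewer.grab_frame("wrist"); cv2.imwrite("pics/w5.png",im[:,:,::-1])
im=viewer.grab_frame("side"); cv2.imwrite("pics/s5.png",cv2.resize(im[130:330,220:480],None,fx=3,fy=3)[:,:,::-1])
E
```

```text
t 6.28 q [-0.15  0.31  1.88 -0.43  0.93  0.05] G [ 542.9 -191.4  196.1] rpy [2.793e+00 1.000e-03 5.300e-02] F [ 0.2 -0.4 -2.3] T [ 0.28 -0.05  0.01] op 0.668
[ 0.0103 -0.0501 -0.0327] [0.9068 0.0066 0.0547]
```

View pics/w5.png

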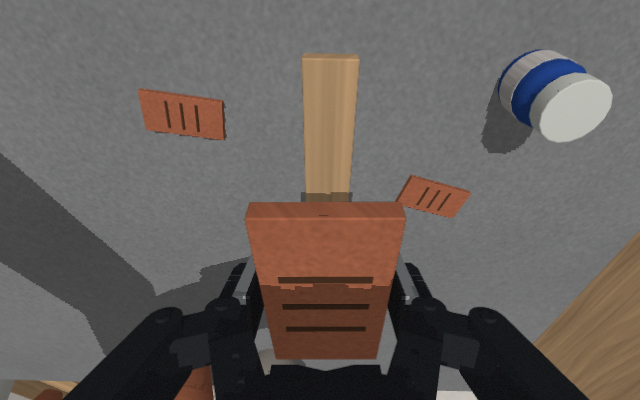

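View pics/s5.png

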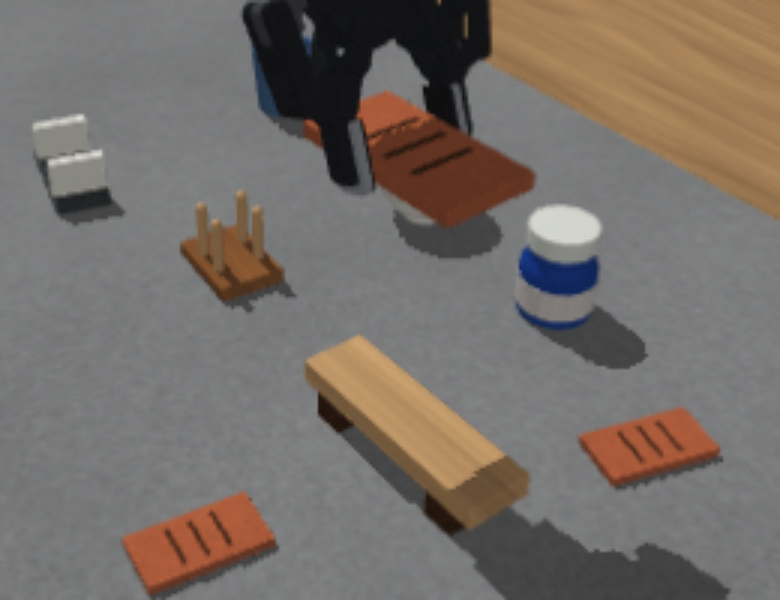

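```bash
python3 g.py 557 9.2 185 4.3624 -.035 0; python3 g.py 549 -110 195 3.3416 .02 0
```

```text
t 6.38 q [-0.15  0.31  1.87 -0.43  0.92  0.05] G [ 545.6 -192.   199.3] rpy [ 2.791 -0.006  0.053] F [-0.4 -0.8 -1.4] T [ 0.24 -0.    0.04] op 0.671
[ 0.0218 -0.1901 -0.0522] [1.5701 0.0349 0.0921]
t 6.38 q [-0.15  0.31  1.87 -0.43  0.92  0.05] G [ 545.6 -192.   199.3] rpy [ 2.791 -0.006  0.053] F [-0.4 -0.8 -1.4] T [ 0.24 -0.    0.04] op 0.671
[ 0.0077 -0.0766 -0.0235] [ 0.5506 -0.0091  0.0333]
```

Request:
send_rows(plan=[[[0.0015,-0.016,-0.005],[0.11,0,0.005],-0.4],[[0.003,-0.032,-0.01],[0.22,0,0.012],-0.4],[[0.0045,-0.047,-0.015],[0.33,-0.003,0.018],-0.4],[[0.006,-0.062,-0.019],[0.44,-0.006,0.025],-0.4],[[0.0077,-0.077,-0.0235],[0.55,-0.009,0.033],-0.4]])

```text
clock: 6.8
eef_pos: [549.4, -109.3, 199.0]
tcp_rot: [-2.937, -0.003, 0.021]
contact_force: [-1.0, -0.1, -2.2]
opening: 0.667
```

```bash
python3 g.py 553 -50 195 3.8916 -.01 0
```

```text
t 6.8 q [-0.31  0.35  1.79  0.22  1.08 -0.44] G [ 549.4 -108.7  196. ] rpy [-2.937 -0.003  0.021] F [-1.  -0.1 -2.2] T [-0.17  0.   -0.01] op 0.667
[ 0.0047 -0.0556  0.0134] [0.5451 0.0119 0.0289]
```

Request:
send_rows(plan=[[[0.001,-0.012,0.0015],[0.11,0.002,0.006],-0.4],[[0.002,-0.024,0.004],[0.22,0.005,0.012],-0.4],[[0.003,-0.035,0.0065],[0.33,0.007,0.018],-0.4],[[0.004,-0.046,0.0095],[0.44,0.01,0.024],-0.4],[[0.0047,-0.0556,0.0134],[0.545,0.012,0.029],-0.4]])

```text
clock: 7.22
eef_pos: [553.5, -52.1, 198.1]
tcp_rot: [-2.387, -0.003, -0.011]
contact_force: [0.7, -0.5, -2.9]
opening: 0.673
```

```bash
python3 g.py 557 9.2 190 4.3624 -.035 0
```

```text
t 7.22 q [-0.46  0.5   1.77  0.69  1.33 -0.78] G [553.5 -50.  195.9] rpy [-2.387 -0.003 -0.011] F [ 0.7 -0.5 -2.9] T [-0.55  0.02 -0.04] op 0.673
[ 0.0028 -0.0378  0.0452] [0.4662 0.0188 0.0157]
```

Request:
send_rows(plan=[[[0.0005,-0.01,0.009],[0.1,0.004,0.003],-0.4],[[0.001,-0.019,0.018],[0.2,0.008,0.006],-0.4],[[0.002,-0.028,0.028],[0.31,0.012,0.01],-0.4],[[0.0028,-0.034,0.038],[0.41,0.016,0.014],-0.4],[[0.0028,-0.0378,0.0452],[0.466,0.0188,0.0157],-0.4]])

```text
clock: 7.63
eef_pos: [556.6, 6.6, 190.1]
tcp_rot: [-1.916, 0.001, -0.036]
contact_force: [-0.4, 0.0, -1.9]
opening: 0.672
```

Request:
send_rows(plan=[[[0,0,0],[0,0,0],-0.4],[[0,0,0],[0,0,0],-0.4],[[0,0,0],[0,0,0],-0.4],[[0,0,0],[0,0,0],-0.4],[[0,0,0],[0,0,0],-0.4]])

```text
clock: 8.05
eef_pos: [557.1, 6.3, 191.1]
tcp_rot: [-1.918, -0.001, -0.036]
contact_force: [0.2, 0.6, -2.1]
opening: 0.669
```

```bash
python3 g.py 557 9.2 190 4.3624 -.035 0;python3 - <<'E'
from h import *
im=viewer.grab_frame("wrist"); cv2.imwrite("pics/w6.png",im[:,:,::-1])
im=viewer.grab_frame("side"); cv2.imwrite("pics/s6.png",cv2.resize(im[100:280,200:440],None,fx=3.3,fy=3.3)[:,:,::-1])
E
```

```text
t 8.05 q [-0.5   0.7   1.79  1.    1.56 -1.  ] G [557.2   9.1 190.1] rpy [-1.918e+00 -1.000e-03 -3.600e-02] F [ 0.2  0.6 -2.1] T [-0.76  0.05 -0.01] op 0.669
[-0.0002  0.0001  0.0001] [-0.003  -0.0016  0.001 ]
```

View pics/w6.png

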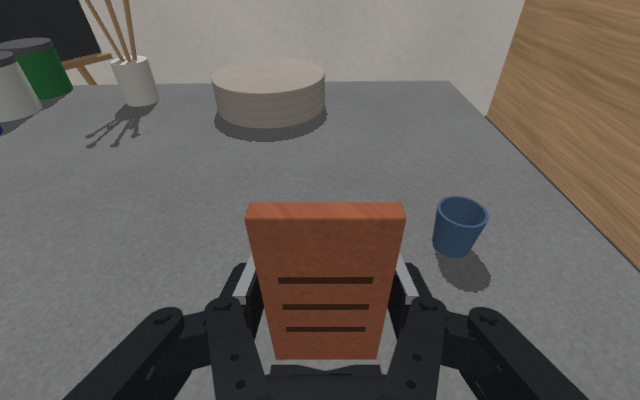

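View pics/s6.png

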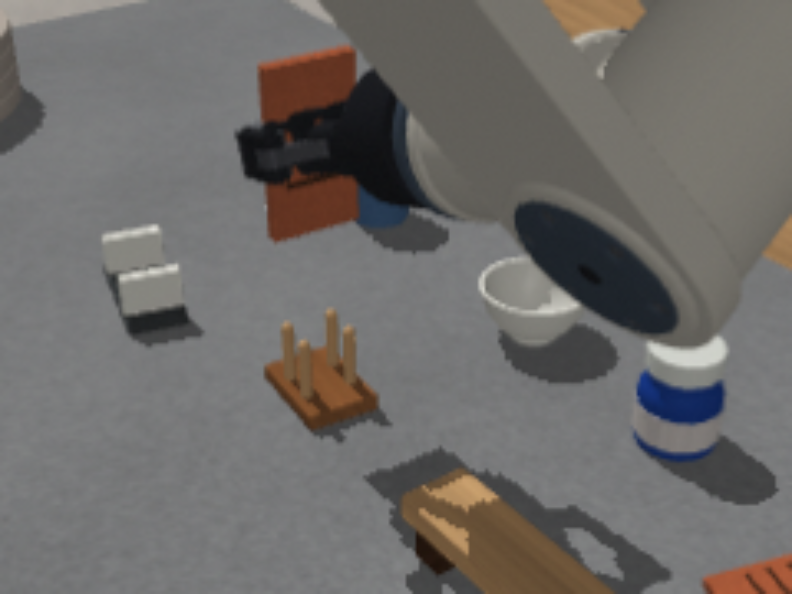

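Run:
```python
from h import *
im=cv2.imread("pics/w6.png")
a=cv2.resize(im[190:240,235:415],None,fx=4.4,fy=4.4,interpolation=cv2.INTER_NEAREST)
b=cv2.resize(im[330:370,235:415],None,fx=4.4,fy=4.4,interpolation=cv2.INTER_NEAREST)
cv2.imwrite("pics/z6.png",np.vstack([a,b]))
```

```text
(no output)
```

View pics/z6.png

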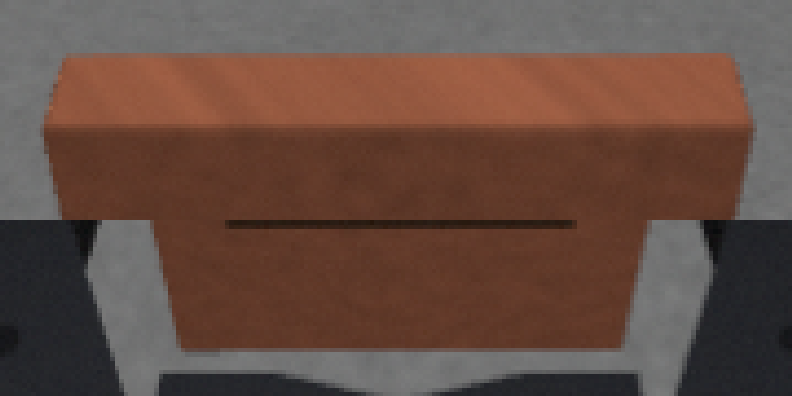

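Run:
```python
from h import *
cp=viewer.camera_params("wrist")
px=np.array([[245,218.9],[405.9,218.9],[249.8,202.5],[401.6,202.5],[276.1,359.5],[376.4,359.5]])-.5
# tile frame held: X width right in image, Z up (length), Y away from camera(thickness)
ob=np.array([[-29,-5,55],[29,-5,55],[-29,5,55],[29,5,55],[-29,-5,-55],[29,-5,-55]],float)
ok,rv,t=cv2.solvePnP(ob,px,cp["intrinsics"],cp["dist_coeffs"],flags=cv2.SOLVEPNP_SQPNP)
ok,rv,t=cv2.solvePnP(ob,px,cp["intrinsics"],cp["dist_coeffs"],rv,t,True)
e=cv2.projectPoints(ob,rv,t,cp["intrinsics"],cp["dist_coeffs"])[0].reshape(-1,2)-px;print(e.round(1).tolist())
Rc=Rn.from_euler('xyz',cp["orientation"]);R=Rc*Rn.from_matrix(cv2.Rodrigues(rv)[0])
print("ctr",(cp["xyz"]+Rc.apply(t.ravel())).round(1)); print(R.as_matrix().round(3))
s=status.sense();print(s["eef_pos"],s["tcp_rot"],"tilt deg",R.as_euler('xyz',degrees=True))
```

```text
[[-0.1, 0.6], [0.3, 0.6], [0.3, -0.6], [-0.5, -0.7], [0.1, -0.0], [-0.1, 0.2]]
ctr [556.2   9.9 180. ]
[[ 0.999  0.041 -0.005]
 [-0.041  0.999  0.   ]
 [ 0.005 -0.     1.   ]]
[556.96169197   6.35523241 190.93134083] [-1.91714457e+00 -9.58117435e-04 -3.62757343e-02] tilt deg [-0.00854595 -0.2601783  -2.33244541]
```

Request:
send_rows(plan=[[[0.0005,0.015,0.005],[0,0,0],-0.4],[[0.0005,0.03,0.0102],[0,0,0],-0.4],[[0.0005,0.045,0.0155],[0,0,0],-0.4],[[0.0005,0.061,0.0213],[0,0,0],-0.4],[[0.0005,0.061,0.0213],[0,0,0],-0.4]])

```text
clock: 8.57
eef_pos: [556.4, 6.0, 122.9]
tcp_rot: [-1.917, 0.003, -0.036]
contact_force: [-0.4, 0.1, -2.0]
opening: 0.668
```

```bash
python3 g.py 557.5 8.5 78.6 4.3624 -.035 0;python3 - <<'E'
from h import *
im=viewer.grab_frame("side"); cv2.imwrite("pics/s7.png",cv2.resize(im[100:280,200:440],None,fx=3.3,fy=3.3)[:,:,::-1])
im=viewer.grab_frame("top"); cv2.imwrite("pics/t7.png",cv2.resize(im[150:270,220:420],None,fx=4,fy=4)[:,:,::-1])
E
```

```text
t 8.57 q [-0.5   0.81  1.78  1.    1.5  -1.08] G [556.5   8.9 121.9] rpy [-1.917  0.003 -0.036] F [-0.4  0.1 -2. ] T [-0.65  0.02  0.05] op 0.668
[0.0011 0.0408 0.0144] [-0.0034 -0.0002 -0.0027]
```

View pics/s7.png

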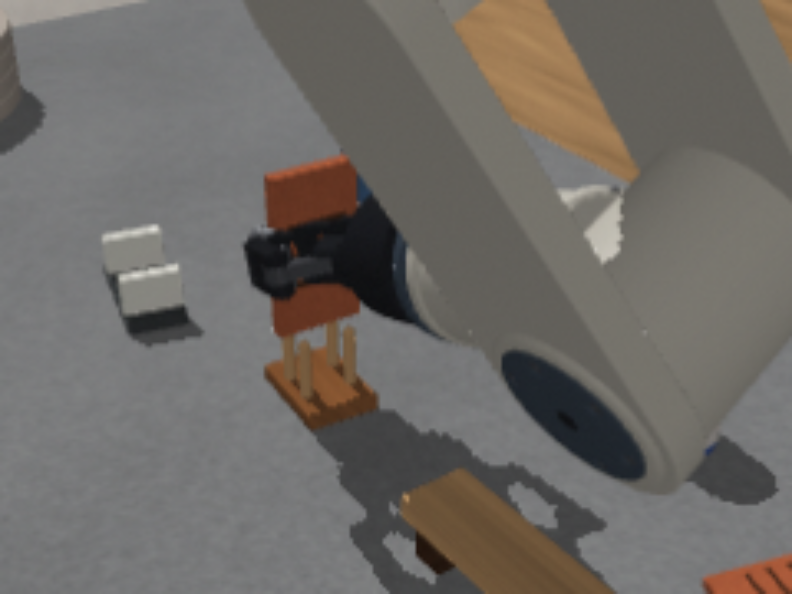

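View pics/t7.png

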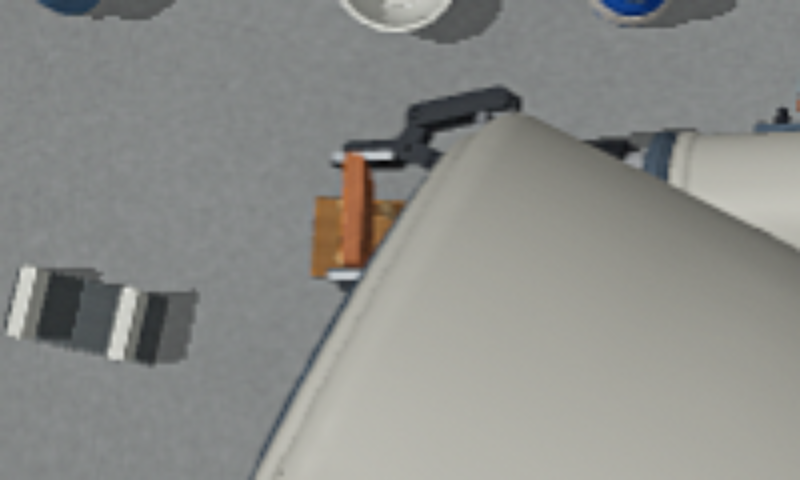

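Request:
send_rows(plan=[[[0,0.008,0.003],[0,0,0],-0.4],[[0,0.017,0.006],[0,0,0],-0.4],[[0.0005,0.026,0.0093],[0,0,0],-0.4],[[0.0005,0.034,0.012],[0,0,0],-0.4],[[0.0005,0.038,0.0137],[0,0,0],-0.4]])

```text
clock: 9.08
eef_pos: [557.5, 5.9, 84.0]
tcp_rot: [-1.916, 0.001, -0.036]
contact_force: [-0.3, 0.4, -1.6]
opening: 0.67
```

```bash
python3 g.py 557 8.9 77.5 4.3660 -.037 0
```

```text
t 9.08 q [-0.5   0.88  1.77  1.01  1.47 -1.13] G [557.6   8.7  83. ] rpy [-1.916e+00  1.000e-03 -3.600e-02] F [-0.3  0.4 -1.6] T [-0.67  0.03 -0.03] op 0.67
[-0.0006  0.0051  0.002 ] [-0.0008  0.0012 -0.001 ]
```

Request:
send_rows(plan=[[[0,0.001,0.0004],[0,0,0],-0.4],[[0,0.0022,0.0008],[0,0,0],-0.4],[[0,0.0034,0.0012],[0,0,0],-0.4],[[0,0.0045,0.0016],[0,0,0],-0.4],[[0,0.005,0.0018],[0,0,0],-0.4]])

```text
clock: 9.5
eef_pos: [557.6, 5.8, 78.8]
tcp_rot: [-1.917, 0.001, -0.036]
contact_force: [0.5, -0.3, -1.5]
opening: 0.67
```

```bash
python3 g.py 557 8.9 77 4.3660 -.037 0
```

```text
t 9.5 q [-0.5   0.89  1.76  1.01  1.47 -1.13] G [557.7   8.7  77.8] rpy [-1.917e+00  1.000e-03 -3.600e-02] F [ 0.5 -0.3 -1.5] T [-0.69  0.05  0.05] op 0.67
[-0.0007  0.0007  0.0005] [-0.0007  0.001  -0.0007]
```

Request:
send_rows(plan=[[[0,0.0005,0.0002],[0,0,0],-0.4],[[0,0.001,0.0004],[0,0,0],-0.4],[[0,0.0015,0.0005],[0,0,0],-0.4],[[0,0.002,0.0007],[0,0,0],-0.4],[[0,0.002,0.0007],[0,0,0],-0.4]])

```text
clock: 9.92
eef_pos: [557.7, 5.9, 77.7]
tcp_rot: [-1.915, 0.0, -0.036]
contact_force: [-1.4, -0.9, 6.3]
opening: 0.672
```

```bash
python3 g.py
python3 - <<'E'
from h import *
im=viewer.grab_frame("side"); cv2.imwrite("pics/s8.png",cv2.resize(im[140:260,260:380],None,fx=5,fy=5)[:,:,::-1])
E
```

```text
t 9.92 q [-0.5   0.89  1.76  1.01  1.47 -1.14] G [557.8   8.7  76.7] rpy [-1.915  0.    -0.036] F [-1.4 -0.9  6.3] T [0.28 0.13 0.1 ] op 0.672
```

View pics/s8.png

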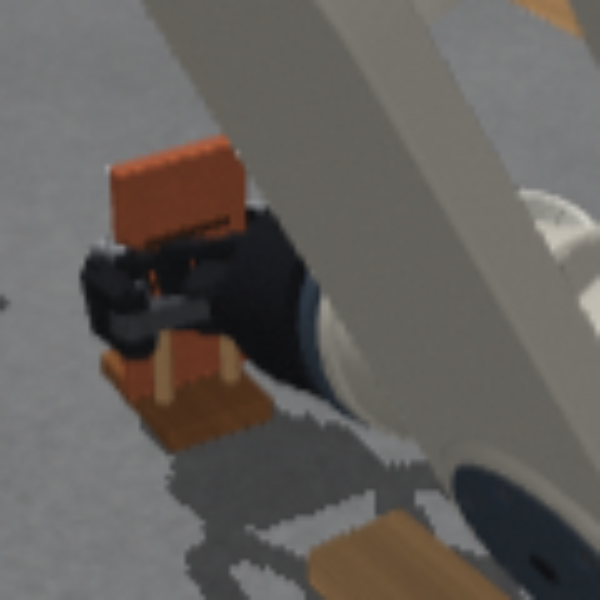

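Request:
send_rows(plan=[[[0,-0.0005,-0.0002],[0,0,0],0.4],[[0,-0.0008,-0.0003],[0,0,0],0.5],[[0,-0.0008,-0.0003],[0,0,0],0.7],[[0,-0.0008,-0.0003],[0,0,0],1],[[0,-0.0008,-0.0003],[0,0,0],1]])

```text
clock: 10.38
eef_pos: [557.7, 5.9, 78.5]
tcp_rot: [-1.915, 0.001, -0.036]
contact_force: [0.0, 0.6, -0.2]
opening: 1.006
```

Request:
send_rows(plan=[[[0,0,0],[0,0,0],1],[[0,0,0],[0,0,0],1],[[0,0,-0.01],[0,0,0],1],[[0,0,-0.03],[0,0,0],1],[[0,0,-0.06],[0,0,0],1]])

```text
clock: 10.8
eef_pos: [554.8, -50.0, 98.6]
tcp_rot: [-1.914, 0.003, -0.034]
contact_force: [0.5, 0.9, 0.7]
opening: 0.999
```

```bash
python3 g.py 557 -90 240 4.0 -.037 0;python3 - <<'E'
from h import *
im=viewer.grab_frame("wrist"); cv2.imwrite("pics/w9.png",im[:,:,::-1])
E
```

```text
t 10.8 q [-0.58  0.88  1.71  0.94  1.54 -1.1 ] G [554.9 -47.1  97.6] rpy [-1.914  0.003 -0.034] F [0.5 0.9 0.7] T [-0.46  0.04  0.03] op 0.999
[ 0.0032 -0.1208 -0.088 ] [-0.3694  0.004  -0.0008]
```

View pics/w9.png

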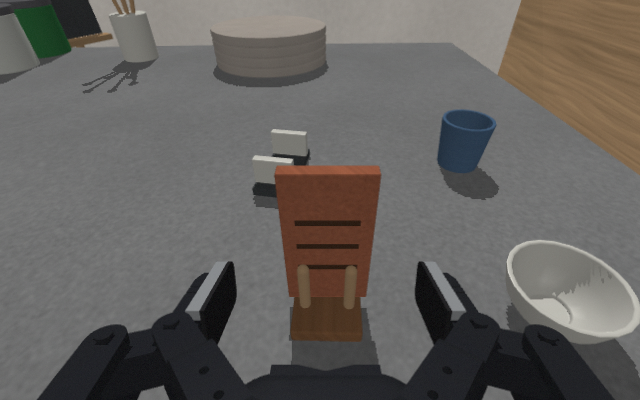

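```bash
python3 g.py 557 -75 230 3.77 -.036 0
```

```text
t 10.85 q [-0.58  0.88  1.7   0.94  1.55 -1.1 ] G [556.6 -53.1  99.6] rpy [-1.917 -0.002 -0.038] F [ 1.4 -4.2  0.8] T [-0.39 -0.03 -0.05] op 1.005
[ 0.0015 -0.117  -0.0643] [-0.5964 -0.0025  0.0007]
```

Request:
send_rows(plan=[[[0,-0.024,-0.012],[-0.1,0,0],1],[[0,-0.048,-0.025],[-0.22,0,0],1],[[0,-0.072,-0.038],[-0.34,0,0],1],[[0.001,-0.096,-0.051],[-0.46,0,0],1],[[0.0015,-0.117,-0.0643],[-0.58,-0.002,0],1]])

```text
clock: 11.27
eef_pos: [557.3, -78.2, 234.9]
tcp_rot: [-2.503, -0.003, -0.039]
contact_force: [-0.3, 0.9, 0.3]
opening: 1.003
```

```bash
python3 g.py 557 0 245 3.19 -.036 0
```

```text
t 11.27 q [-0.46  0.42  1.73  0.6   1.33 -0.67] G [557.4 -76.4 232.5] rpy [-2.503 -0.003 -0.039] F [-0.3  0.9  0.3] T [-0.21  0.04 -0.03] op 1.003
[-0.0033 -0.0705  0.036 ] [-0.5901 -0.004  -0.0015]
```

Request:
send_rows(plan=[[[-0.001,-0.014,0.007],[-0.118,0,0],1],[[-0.001,-0.028,0.014],[-0.236,0,0],1],[[-0.002,-0.042,0.021],[-0.354,-0.002,0],1],[[-0.003,-0.056,0.028],[-0.472,-0.003,0],1],[[-0.0033,-0.0705,0.036],[-0.59,-0.004,-0.001],1]])

```text
clock: 11.68
eef_pos: [557.7, -0.4, 250.2]
tcp_rot: [-3.099, -0.005, -0.038]
contact_force: [-0.5, 0.4, -1.7]
opening: 1.003
```

```bash
python3 g.py 557 75 240 2.6 -.037 0
```

```text
t 11.68 q [-0.03  0.25  1.79  0.05  1.1  -0.01] G [ 5.577e+02 -3.000e-01  2.472e+02] rpy [-3.099 -0.005 -0.038] F [-0.5  0.4 -1.7] T [ 0.   -0.05  0.07] op 1.003
[-0.0036 -0.0765  0.0109] [-0.5846 -0.0045 -0.0026]
```

Request:
send_rows(plan=[[[-0.001,-0.015,0.001],[-0.118,0,0],1],[[-0.001,-0.03,0.002],[-0.236,0,0],1],[[-0.002,-0.046,0.005],[-0.354,-0.002,0],1],[[-0.003,-0.061,0.008],[-0.472,-0.003,0],1],[[-0.0036,-0.0765,0.011],[-0.585,-0.004,-0.002],1]])

```text
clock: 12.1
eef_pos: [557.7, 77.3, 244.1]
tcp_rot: [2.594, -0.005, -0.038]
contact_force: [-0.8, -0.8, -0.3]
opening: 0.998
```

```bash
python3 g.py 557 110 180 2.02 -.037 0
```

```text
t 12.1 q [ 0.41  0.39  1.71 -0.51  1.32  0.64] G [557.6  75.8 241.6] rpy [ 2.594 -0.005 -0.038] F [-0.8 -0.8 -0.3] T [ 0.27 -0.02  0.03] op 0.998
[-0.0022 -0.0629  0.0353] [-0.5741 -0.0032 -0.0044]
```

Request:
send_rows(plan=[[[-0.0005,-0.013,0.004],[-0.115,0,0],1],[[-0.001,-0.026,0.009],[-0.23,0,0],1],[[-0.0015,-0.039,0.017],[-0.345,-0.001,-0.001],1],[[-0.002,-0.051,0.026],[-0.46,-0.002,-0.002],1],[[-0.0022,-0.063,0.0353],[-0.574,-0.003,-0.004],1]])

```text
clock: 12.52
eef_pos: [557.7, 113.8, 181.5]
tcp_rot: [2.015, -0.003, -0.036]
contact_force: [0.9, -0.5, -0.4]
opening: 1.003
```

```bash
python3 g.py 557 9 80 1.92 -.038 90
```

```text
t 12.52 q [ 0.62  0.75  1.6  -0.81  1.65  0.97] G [557.6 111.  180.2] rpy [ 2.015 -0.003 -0.036] F [ 0.9 -0.5 -0.4] T [ 0.42 -0.05  0.01] op 1.003
[ 0.003  -0.0555  0.0456] [-0.0952 -0.0027 -0.0024]
```

Request:
send_rows(plan=[[[0.001,-0.018,0.015],[-0.04,0,0],1],[[0.002,-0.037,0.03],[-0.08,-0.001,-0.001],1],[[0.003,-0.0555,0.0456],[-0.095,-0.0027,-0.0024],1],[[0.003,-0.0555,0.0456],[-0.095,-0.0027,-0.0024],1],[[0.003,-0.0555,0.0456],[-0.095,-0.0027,-0.0024],1]])

```text
clock: 12.93
eef_pos: [560.0, 95.7, 111.3]
tcp_rot: [1.919, 0.002, -0.039]
contact_force: [-0.6, -0.4, 0.2]
opening: 1.001
```

```bash
python3 g.py 557 9 80 1.92 -.038 0
python3 - <<'E'
from h import *
im=viewer.grab_frame("wrist"); cv2.imwrite("pics/w10.png",im[:,:,::-1])
z=im[140:340,230:420]; cv2.imwrite("pics/z10.png",cv2.resize(z,None,fx=3,fy=3,interpolation=cv2.INTER_NEAREST)[:,:,::-1])
cp=viewer.camera_params("wrist"); print(cp["xyz"],cp["orientation"])
for yy,nm in ((9,'v'),):
    B=box(557,9,12,58,10,110,yaw=-.038); print(proj(cp,B).round(1).tolist())
E
```

```text
t 12.93 q [ 0.6   0.9   1.6  -0.85  1.64  1.06] G [559.9  92.9 110.3] rpy [ 1.919  0.002 -0.039] F [-0.6 -0.4  0.2] T [ 0.4  -0.04  0.01] op 1.001
[0.0005 0.0001 0.0892] [0.0014 0.0016 0.0015]
[565.05592279 237.47786654  76.10510224] [ 1.58687636e+00 -5.42484508e-04 -3.98192314e-02]
[[287.4, 117.1], [287.2, 266.3], [285.7, 113.2], [285.5, 269.1], [365.8, 117.0], [366.2, 266.2], [367.6, 113.2], [368.0, 269.0]]
```

View pics/w10.png

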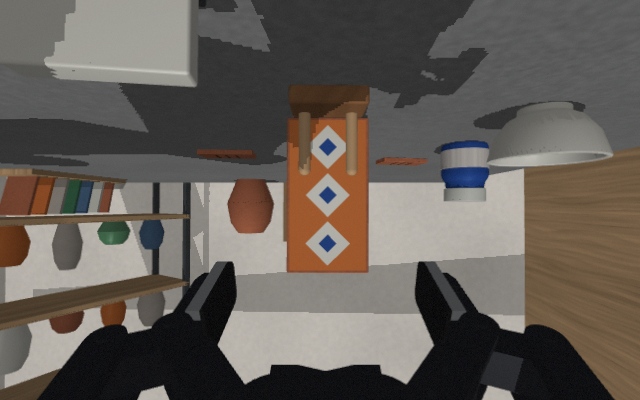

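View pics/z10.png

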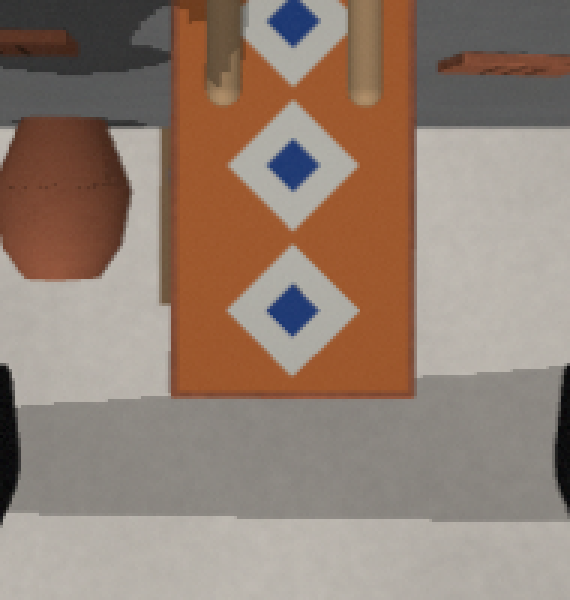

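Run:
```python
from h import *
im=cv2.imread("pics/w10.png")
a=cv2.resize(im[105:155,275:385],None,fx=7,fy=7,interpolation=cv2.INTER_NEAREST)
b=cv2.resize(im[255:285,275:385],None,fx=7,fy=7,interpolation=cv2.INTER_NEAREST)
cv2.imwrite("pics/z11.png",np.vstack([a,b]))
```

```text
(no output)
```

View pics/z11.png

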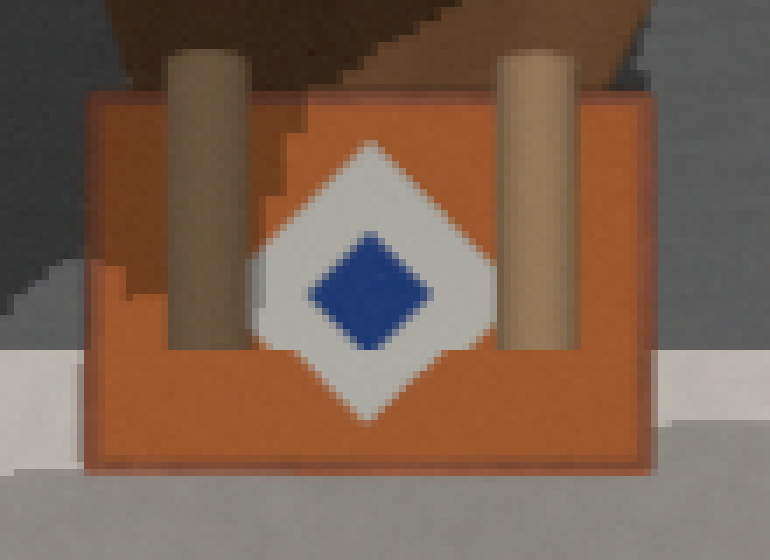

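Request:
send_rows(plan=[[[0,0,0.025],[0,0,0],1],[[0,0,0.05],[0.001,0.001,0.001],1],[[0.0005,0,0.07],[0.001,0.001,0.001],1],[[0.0005,0,0.085],[0.001,0.001,0.001],1],[[0.0005,0,0.09],[0.001,0.0015,0.0015],1]])

```text
clock: 13.4
eef_pos: [558.1, 10.2, 83.2]
tcp_rot: [1.922, -0.004, -0.04]
contact_force: [-0.4, 0.0, 0.3]
opening: 1.0
```

Request:
send_rows(plan=[[[0,0,0],[0,0,0],1],[[0,0,0],[0,0,0],0.6],[[0,0,0],[0,0,0],0.4],[[0,0,0],[0,0,0],0],[[0,0,0],[0,0,0],-0.4]], squeeze=40)

```text
clock: 13.82
eef_pos: [558.6, 11.1, 84.0]
tcp_rot: [1.922, -0.005, -0.039]
contact_force: [-0.8, 2.2, 4.4]
opening: 0.672
```

Request:
send_rows(plan=[[[0,0,0],[0,0,0],-0.4],[[0,0,0],[0,0,0],-0.4],[[0,0,0],[0,0,0],-0.4],[[0,0,0],[0,0,0],-0.4],[[0,0,0],[0,0,0],-0.4]], squeeze=40)

```text
clock: 14.23
eef_pos: [558.7, 11.3, 84.0]
tcp_rot: [1.922, -0.006, -0.038]
contact_force: [-0.7, 1.3, 2.9]
opening: 0.672
```

```bash
python3 g.py 557 8 80 1.92 -.038 0
```

```text
t 14.23 q [ 0.5   0.9   1.7  -0.94  1.52  1.12] G [558.6   8.4  83. ] rpy [ 1.922 -0.006 -0.038] F [-0.7  1.3  2.9] T [ 0.35 -0.12  0.05] op 0.672
[-0.0016 -0.0026  0.0015] [-0.0016 -0.0014 -0.0054]
```

Request:
send_rows(plan=[[[0,0.008,-0.003],[0,0,0],-0.4],[[0,0.02,-0.0073],[0,0,0],-0.4],[[0,0.036,-0.0131],[0,0,0],-0.4],[[0,0.055,-0.02],[0,0,0],-0.4],[[0,0.075,-0.0273],[0,0,0],-0.4]])

```text
clock: 14.65
eef_pos: [558.0, 10.9, 165.1]
tcp_rot: [1.922, -0.005, -0.039]
contact_force: [0.6, 0.5, -1.5]
opening: 0.672
```

Request:
send_rows(plan=[[[0,0.02,-0.0073],[0,0,0],-0.4],[[0,0.04,-0.0145],[0,0,0],-0.4],[[0,0.06,-0.022],[0,0,0],-0.4],[[0,0.08,-0.029],[0,0,0],-0.4],[[0,0.08,-0.029],[0,0,0],-0.4]])

```text
clock: 15.07
eef_pos: [558.3, 10.8, 254.8]
tcp_rot: [1.923, -0.01, -0.039]
contact_force: [1.0, 0.4, -1.8]
opening: 0.667
```

```bash
python3 g.py 545 60 235 2.47 -.07 0
python3 - <<'E'
from h import *
im=viewer.grab_frame("wrist"); cv2.imwrite("pics/w12.png",im[:,:,::-1])
E
```

```text
t 15.07 q [ 0.5   0.63  1.71 -0.95  1.67  0.91] G [558.2   8.  253.7] rpy [ 1.923 -0.01  -0.039] F [ 1.   0.4 -1.8] T [ 0.68 -0.01  0.02] op 0.667
[-0.0153 -0.0336 -0.0414] [ 0.5465 -0.0311  0.0102]
```

View pics/w12.png

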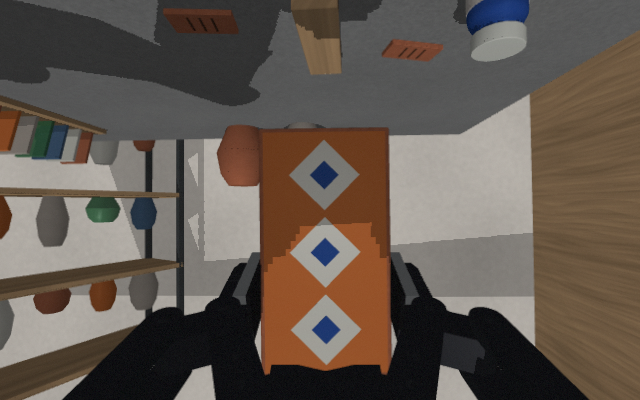

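Request:
send_rows(plan=[[[-0.003,-0.007,-0.008],[0.11,-0.006,0.002],-0.4],[[-0.006,-0.014,-0.016],[0.22,-0.012,0.004],-0.4],[[-0.009,-0.02,-0.025],[0.33,-0.018,0.006],-0.4],[[-0.012,-0.027,-0.033],[0.44,-0.025,0.008],-0.4],[[-0.015,-0.0336,-0.041],[0.5465,-0.031,0.01],-0.4]])

```text
clock: 15.53
eef_pos: [544.7, 62.3, 234.6]
tcp_rot: [2.476, 0.002, -0.07]
contact_force: [0.1, -0.8, -1.9]
opening: 0.667
```

```bash
python3 g.py 525 125 210 3.02 -.14 0
```

```text
t 15.53 q [ 0.43  0.43  1.73 -0.58  1.38  0.73] G [544.5  60.5 232.2] rpy [ 2.476e+00  2.000e-03 -7.000e-02] F [ 0.1 -0.8 -1.9] T [ 0.41 -0.01 -0.03] op 0.667
[-0.0239 -0.0618 -0.021 ] [ 0.5438 -0.0257  0.0665]
```

Request:
send_rows(plan=[[[-0.005,-0.013,-0.004],[0.11,-0.005,0.013],-0.4],[[-0.01,-0.026,-0.008],[0.22,-0.01,0.026],-0.4],[[-0.015,-0.038,-0.012],[0.33,-0.015,0.04],-0.4],[[-0.02,-0.05,-0.017],[0.44,-0.02,0.053],-0.4],[[-0.024,-0.062,-0.021],[0.544,-0.0257,0.0665],-0.4]])

```text
clock: 15.95
eef_pos: [524.4, 126.2, 212.7]
tcp_rot: [3.025, -0.0, -0.141]
contact_force: [-1.3, -0.1, -2.6]
opening: 0.665
```

```bash
python3 g.py 507.7 172.8 160 3.4916 -.205 0
```

```text
t 15.95 q [ 0.3   0.29  1.83 -0.12  1.08  0.5 ] G [524.4 125.8 209.7] rpy [ 3.025 -0.    -0.141] F [-1.3 -0.1 -2.6] T [0.06 0.04 0.  ] op 0.665
[-0.0232 -0.0483  0.0446] [0.4662 0.0075 0.0638]
```

Request:
send_rows(plan=[[[-0.005,-0.011,0.009],[0.1,0.002,0.013],-0.4],[[-0.01,-0.022,0.018],[0.2,0.004,0.026],-0.4],[[-0.015,-0.033,0.028],[0.3,0.006,0.04],-0.4],[[-0.02,-0.043,0.038],[0.4,0.007,0.055],-0.4],[[-0.0232,-0.0483,0.0446],[0.466,0.0075,0.0638],-0.4]])

```text
clock: 16.37
eef_pos: [505.9, 171.5, 161.3]
tcp_rot: [-2.788, 0.002, -0.207]
contact_force: [-0.8, -0.5, -1.9]
opening: 0.672
```

Request:
send_rows(plan=[[[0,0,0],[0,0,0],-0.4],[[0,0,0],[0,0,0],-0.4],[[0,0,0],[0,0,0],-0.4],[[0,0,0],[0,0,0],-0.4],[[0,0,0],[0,0,0],-0.4]])

```text
clock: 16.78
eef_pos: [506.6, 171.9, 162.0]
tcp_rot: [-2.789, 0.0, -0.206]
contact_force: [-0.2, -0.0, -1.5]
opening: 0.673
```

```bash
python3 g.py 507.7 172.8 160 3.4916 -.205 0
python3 - <<'E'
from h import *
cp=viewer.camera_params("wrist");im=viewer.grab_frame("wrist"); cv2.imwrite("pics/w13.png",im[:,:,::-1])
np.savez("w13.npz",xyz=cp["xyz"],o=cp["orientation"])
im=viewer.grab_frame("side"); cv2.imwrite("pics/s13.png",cv2.resize(im[100:250,180:380],None,fx=4,fy=4)[:,:,::-1])
E
```

```text
t 16.78 q [ 0.13  0.29  2.02  0.49  0.77 -0.01] G [506.9 173.  159.2] rpy [-2.789  0.    -0.206] F [-0.2 -0.  -1.5] T [-0.27  0.06  0.06] op 0.673
[ 0.0009 -0.0003 -0.0008] [-0.0026 -0.0001 -0.0012]
```

View pics/w13.png

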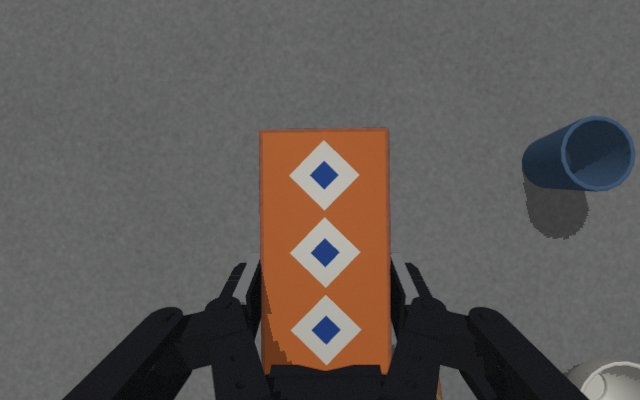

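View pics/s13.png

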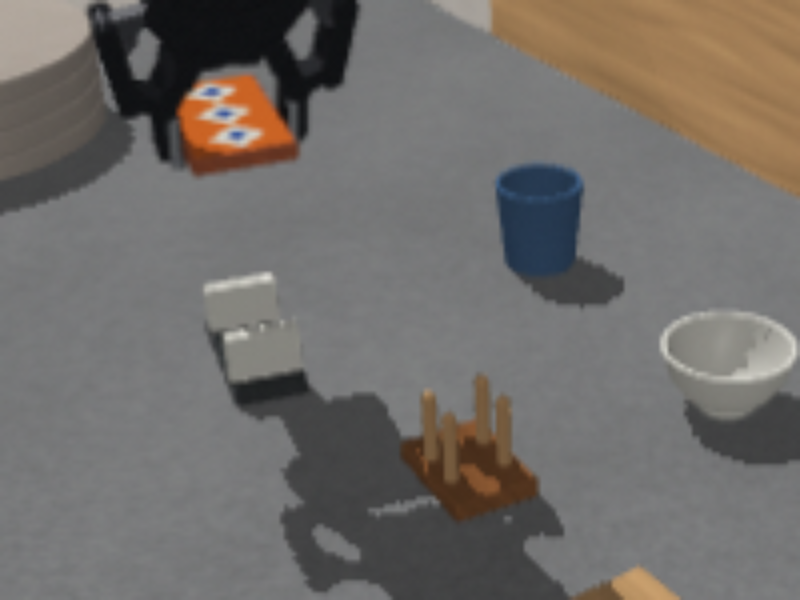

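Run:
```python
from h import *
im=cv2.imread("pics/w13.png")
a=cv2.resize(im[115:150,250:400],None,fx=5.2,fy=5.2,interpolation=cv2.INTER_NEAREST)
b=cv2.resize(im[345:385,250:400],None,fx=5.2,fy=5.2,interpolation=cv2.INTER_NEAREST)
cv2.imwrite("pics/z13.png",np.vstack([a,b]))
```

```text
(no output)
```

View pics/z13.png

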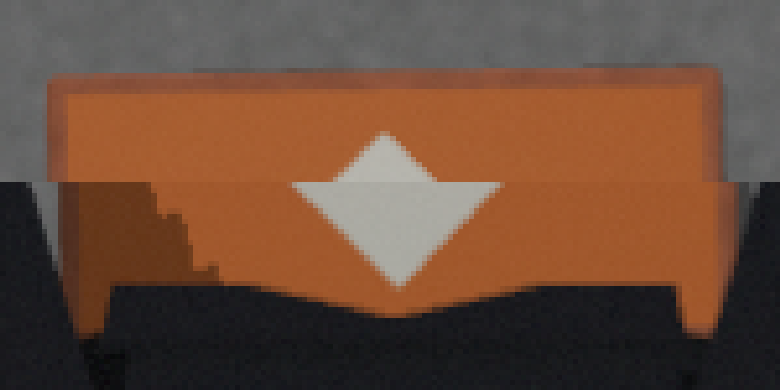

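```bash
python3 - <<'E'
from h import *
cp=viewer.camera_params("wrist");d=np.load("w13.npz")
px=np.array([[259,129.8],[388.8,127.9],[261.8,375.3],[392.1,374.8]])-.5
ob=np.array([[-29,55,5],[29,55,5],[-29,-55,5],[29,-55,5]],float) # X right, Y far end, Z up(glaze)
ok,rvs,ts,er=cv2.solvePnPGeneric(ob,px,cp["intrinsics"],cp["dist_coeffs"],flags=cv2.SOLVEPNP_IPPE)
for rv,t,e in zip(rvs,ts,er):
    Rc=Rn.from_euler('xyz',d["o"]);R=Rc*Rn.from_matrix(cv2.Rodrigues(rv)[0])
    c=d["xyz"]+Rc.apply(t.ravel())
    print("ctr",c.round(1),"rpy deg",R.as_euler('xyz',degrees=True).round(2),"err",e)
E
python3 g.py
```

```text
ctr [508.5 187.  168.9] rpy deg [-178.88   -1.59  -11.91] err [174.22165425]
ctr [510.7 195.7 168.7] rpy deg [-178.91    2.03  -12.18] err [174.60776125]
t 16.88 q [ 0.13  0.29  2.02  0.49  0.77 -0.01] G [506.6 172.9 159. ] rpy [-2.789e+00  1.000e-03 -2.060e-01] F [ 1.2 -0.9 -2. ] T [-0.34  0.03  0.06] op 0.668
```

Run:
```python
from h import *
cp=viewer.camera_params("wrist");d=np.load("w13.npz")
px=np.array([[259,129.8],[388.8,127.9],[261.8,375.3],[392.1,374.8]])-.5
ob=np.array([[-29,55,0],[29,55,0],[-29,-55,0],[29,-55,0]],float)
ok,rvs,ts,er=cv2.solvePnPGeneric(ob,px,cp["intrinsics"],cp["dist_coeffs"],flags=cv2.SOLVEPNP_IPPE)
for rv,t,e in zip(rvs,ts,er):
    Rc=Rn.from_euler('xyz',d["o"]);R=Rc*Rn.from_matrix(cv2.Rodrigues(rv)[0])
    c=d["xyz"]+Rc.apply(t.ravel())+R.apply([0,0,-5])
    print("ctr",c.round(1),"rpy deg",R.as_euler('xyz',degrees=True).round(2),"err",e)
```

```text
ctr [508.7 187.3 158.9] rpy deg [  1.57  -1.02 -11.19] err [0.30462548]
ctr [509.8 192.7 159.2] rpy deg [-18.22   1.37 -11.54] err [5.94575351]
```

```bash
python3 g.py 508.7 174.4 57 3.4916 -.215 0
```

```text
t 16.88 q [ 0.13  0.29  2.02  0.49  0.77 -0.01] G [506.6 172.9 159. ] rpy [-2.789e+00  1.000e-03 -2.060e-01] F [ 1.2 -0.9 -2. ] T [-0.34  0.03  0.06] op 0.668
[0.0019 0.0335 0.0963] [-0.0029  0.0037  0.0079]
```

Request:
send_rows(plan=[[[0.0005,0.007,0.02],[0,0.001,0.002],-0.4],[[0.001,0.015,0.042],[-0.001,0.002,0.004],-0.4],[[0.0015,0.023,0.064],[-0.002,0.003,0.006],-0.4],[[0.0019,0.03,0.085],[-0.003,0.0037,0.008],-0.4],[[0.0019,0.0335,0.0963],[-0.003,0.0037,0.008],-0.4]])

```text
clock: 17.3
eef_pos: [507.9, 173.5, 58.0]
tcp_rot: [-2.793, 0.001, -0.215]
contact_force: [-1.3, 0.4, -1.8]
opening: 0.669
```

Request:
send_rows(plan=[[[0,0,0],[0,0,0],-0.4],[[0,0,0],[0,0,0],-0.4],[[0,0,0],[0,0,0],-0.4],[[0,0,0],[0,0,0],-0.4],[[0,0,0],[0,0,0],-0.4]])

```text
clock: 17.72
eef_pos: [508.6, 173.6, 59.1]
tcp_rot: [-2.792, -0.0, -0.214]
contact_force: [0.8, -0.7, -1.4]
opening: 0.664
```

```bash
python3 g.py 508.7 174.4 46 3.4916 -.215 0
python3 - <<'E'
from h import *
im=viewer.grab_frame("side"); cv2.imwrite("pics/s14.png",cv2.resize(im[140:230,200:310],None,fx=6.5,fy=6.5)[:,:,::-1])
im=viewer.grab_frame("top"); cv2.imwrite("pics/t14.png",cv2.resize(im[180:270,190:310],None,fx=6,fy=6)[:,:,::-1])
E
```

```text
t 17.72 q [ 0.13  0.47  2.07  0.63  0.57 -0.19] G [508.8 174.6  56.2] rpy [-2.792 -0.    -0.214] F [ 0.8 -0.7 -1.4] T [-0.22  0.05 -0.03] op 0.664
[-0.0001  0.0037  0.0095] [ 0.0006 -0.0002  0.0007]
```

View pics/s14.png

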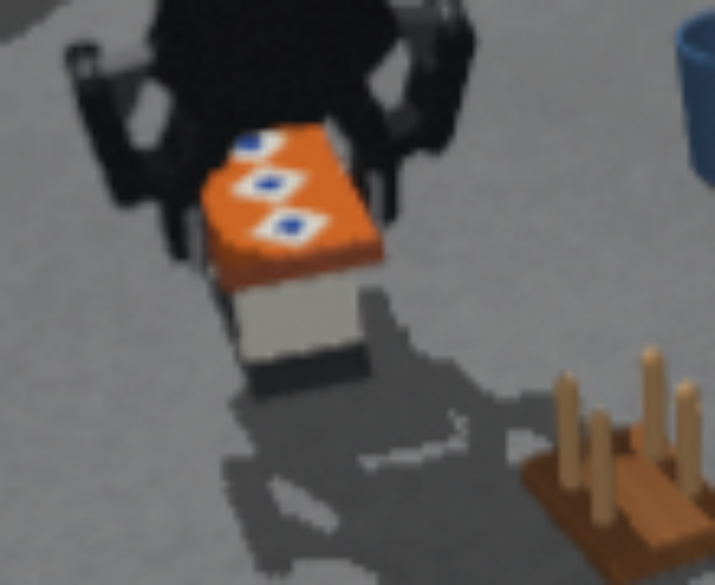

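View pics/t14.png

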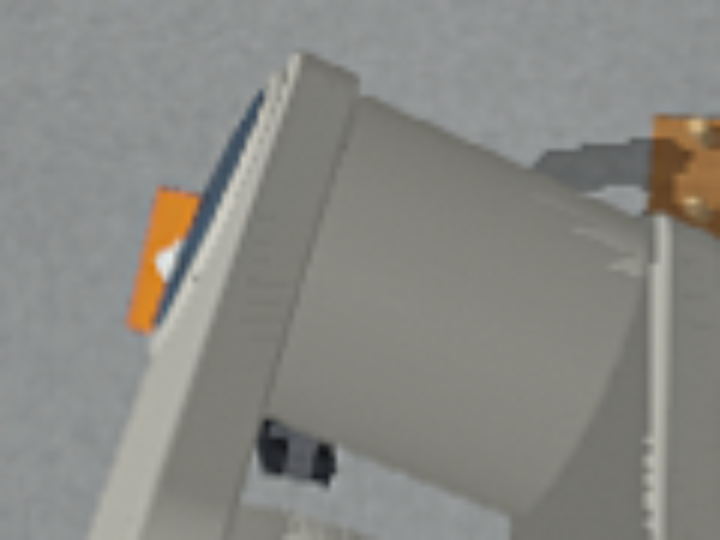

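Run:
```python
from h import *
cp=viewer.camera_params("top")
for z in (51,):
  P=box(510.8,188.9,z,58,110,10,yaw=-.204); print(proj(cp,P).round(1)[[2,3,6,7]].tolist())
  # far top corners -> back-project measured at z=61
  print(onplane(cp,[[215.7,210.8],[210.7,234.5]],61).round(1).tolist(), np.array(P)[[7,3]].round(1).tolist())
cs=viewer.camera_params("side")
im=cv2.imread("pics/s14.png")
for P in [box(510.8,188.9,51,58,110,10,yaw=-.204)]+models("setter",511,188.8,-.208):
    p=(proj(cs,P)-[200,140]+.5)*6.5
    cv2.polylines(im,[cv2.convexHull(p.round().astype(np.int32))],True,(0,255,0),1)
cv2.imwrite("pics/o14.png",im)
```

```text
[[211.6, 235.1], [210.2, 234.9], [217.0, 211.6], [215.7, 211.1]]
[[551.2, 237.0, 61.0], [494.5, 247.5, 61.0]] [[550.3, 236.9, 61.0], [493.5, 248.6, 61.0]]
```

View pics/o14.png

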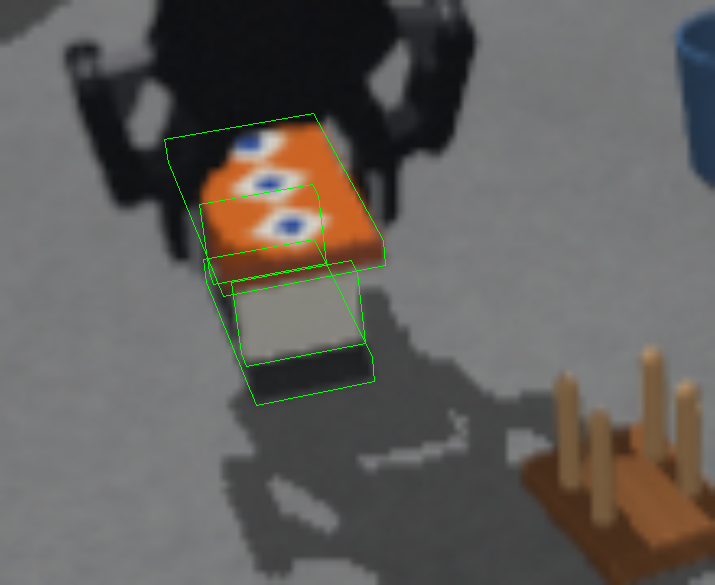

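Request:
send_rows(plan=[[[0,0.0008,0.002],[0,0,0],-0.4],[[0,0.0015,0.004],[0,0,0],-0.4],[[0,0.0022,0.006],[0,0,0],-0.4],[[0,0.0029,0.008],[0,0,0],-0.4],[[0,0.0029,0.008],[0,0,0],-0.4]])

```text
clock: 18.23
eef_pos: [508.0, 173.5, 49.7]
tcp_rot: [-2.793, 0.001, -0.215]
contact_force: [0.3, 0.5, -1.4]
opening: 0.67
```

Request:
send_rows(plan=[[[0,0.0002,0.0005],[0,0,0],-0.4],[[0,0.0004,0.001],[0,0,0],-0.4],[[0,0.0005,0.0015],[0,0,0],-0.4],[[0,0.0007,0.002],[0,0,0],-0.4],[[0,0.0007,0.002],[0,0,0],-0.4]])

```text
clock: 18.65
eef_pos: [508.0, 173.5, 48.4]
tcp_rot: [-2.792, 0.001, -0.214]
contact_force: [-4.4, -4.0, 11.3]
opening: 0.669
```

```bash
python3 g.py 508.7 174.4 45 3.4916 -.215 0
```

```text
t 18.65 q [ 0.13  0.49  2.07  0.66  0.56 -0.21] G [508.2 174.5  45.6] rpy [-2.792e+00  1.000e-03 -2.140e-01] F [-4.4 -4.  11.3] T [-0.27  0.8   0.17] op 0.669
[0.0005 0.0002 0.0005] [0.0003 0.0011 0.0004]
```

Request:
send_rows(plan=[[[0,-0.0001,-0.0003],[0,0,0],-0.4],[[0,-0.0002,-0.0006],[0,0,0],-0.4],[[0,-0.0002,-0.0006],[0,0,0],0.3],[[0,-0.0002,-0.0006],[0,0,0],0.35],[[0,-0.0002,-0.0006],[0,0,0],0.4]], squeeze=20)

```text
clock: 19.07
eef_pos: [508.0, 173.6, 49.0]
tcp_rot: [-2.792, 0.001, -0.214]
contact_force: [0.5, 0.5, -0.1]
opening: 0.701
```

Request:
send_rows(plan=[[[0,0,0],[0,0,0],0.5],[[0,0,0],[0,0,0],0.6],[[0,0,0],[0,0,0],0.8],[[0,0,0],[0,0,0],1],[[0,0,0],[0,0,0],1]])

```text
clock: 19.48
eef_pos: [508.0, 173.6, 49.0]
tcp_rot: [-2.792, 0.001, -0.214]
contact_force: [-0.5, 0.0, -0.3]
opening: 1.001
```

```bash
python3 g.py
python3 - <<'E'
from h import *
im=viewer.grab_frame("side"); cv2.imwrite("pics/s15.png",cv2.resize(im[140:230,200:310],None,fx=6.5,fy=6.5)[:,:,::-1])
E
```

```text
t 19.48 q [ 0.13  0.49  2.07  0.66  0.56 -0.21] G [508.2 174.6  46.2] rpy [-2.792e+00  1.000e-03 -2.140e-01] F [-0.5  0.  -0.3] T [-0.13  0.08 -0.04] op 1.001
```

View pics/s15.png

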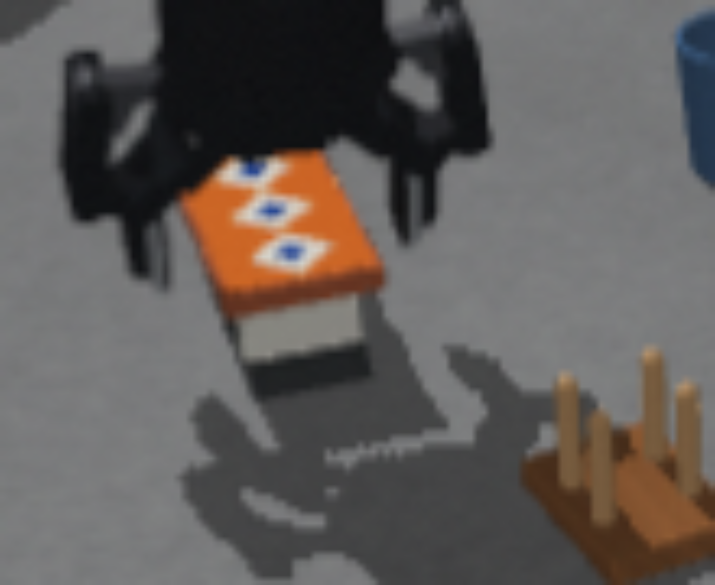

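Request:
send_rows(plan=[[[0,0,-0.008],[0,0,0],1],[[0,0,-0.025],[0,0,0],1],[[0,0,-0.05],[0,0,0],1],[[0,0,-0.08],[0,0,0],1],[[0,0,-0.11],[0,0,0],1]])

```text
clock: 19.95
eef_pos: [499.4, 136.0, 153.4]
tcp_rot: [-2.793, 0.002, -0.214]
contact_force: [0.9, -0.0, 0.8]
opening: 0.999
```

Request:
send_rows(plan=[[[0,0.01,-0.035],[0,0,0],1],[[0,0.03,-0.07],[0,0,0],1],[[0,0.05,-0.1],[0,0,0],1],[[0,0.07,-0.12],[0,0,0],1],[[0,0.07,-0.12],[0,0,0],1]])

```text
clock: 20.37
eef_pos: [477.5, 28.0, 245.6]
tcp_rot: [-2.794, -0.004, -0.217]
contact_force: [0.7, 0.4, 0.2]
opening: 1.001
```

```bash
python3 g.py
python3 - <<'E'
from h import *
cp=viewer.camera_params("wrist");im=viewer.grab_frame("wrist"); pic=im[:,:,::-1].copy(); cv2.imwrite("pics/w16r.png",pic)
for r in viewer.cut_out("tile_center","wrist"):
    print(r["p"],r["extent"])
for P in [box(511,188.8,40,58,110,10,yaw=-.208)]+models("setter",511,188.8,-.208):
    cv2.polylines(pic,[cv2.convexHull(proj(cp,P).round().astype(np.int32))],True,(0,255,0),1)
cv2.imwrite("pics/w16.png",pic)
im=viewer.grab_frame("side"); cv2.imwrite("pics/s16.png",cv2.resize(im[140:230,200:310],None,fx=6.5,fy=6.5)[:,:,::-1])
im=viewer.grab_frame("top"); cv2.imwrite("pics/t16.png",im[:,:,::-1])
E
```

```text
t 20.37 q [-0.17  0.12  2.    0.41  1.03 -0.17] G [477.7  29.  242.8] rpy [-2.794 -0.004 -0.217] F [0.7 0.4 0.2] T [-0.15  0.01  0.01] op 1.001
0.85 [294.2, 35.3, 60.1, 102.9]
```

View pics/w16.png

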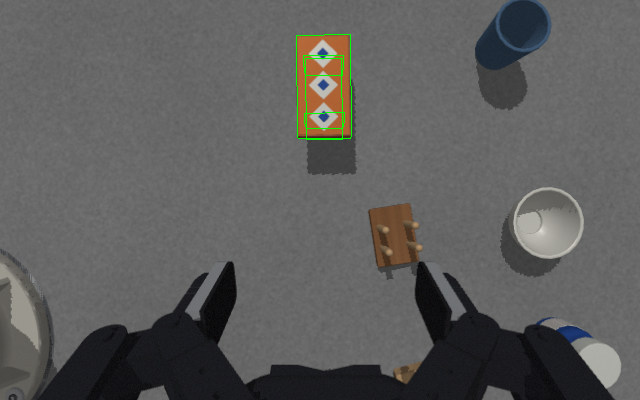

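View pics/s16.png

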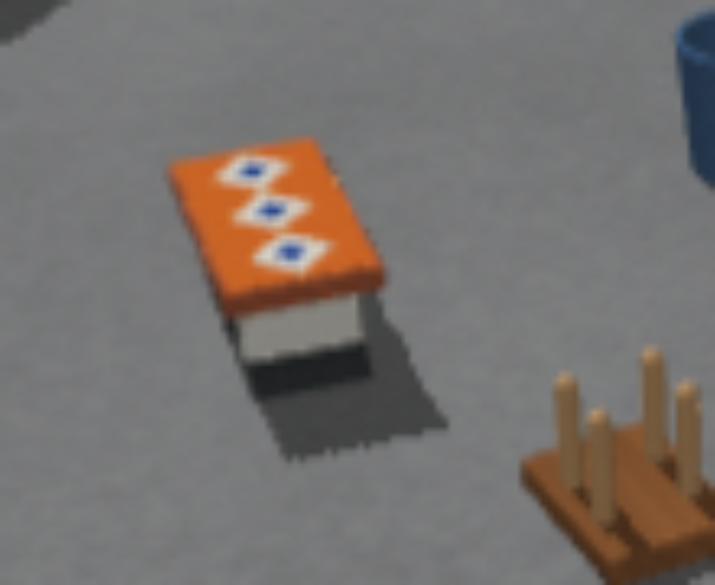

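View pics/t16.png

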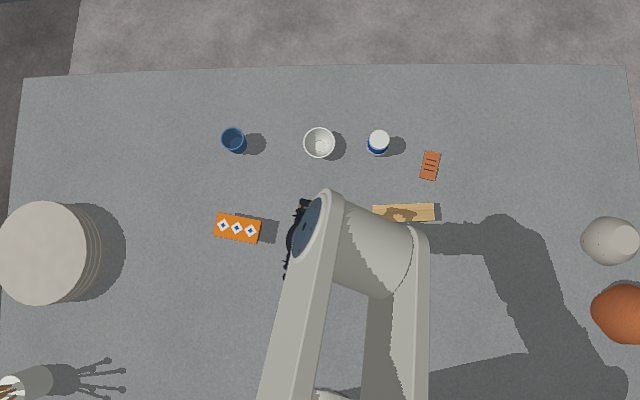

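Run:
```python
import h
from h import *
om=h.models
h.models=lambda n,x,y,t:[box(x,y,40,58,110,10,yaw=t)]
for n in ("wrist","top","side"):
    cp=viewer.camera_params(n); viewer.grab_frame(n)
    ref=render(cp,h.models("",511,189,-.208))
    for r in viewer.cut_out("tile_center",n):
        if (ref*r["mask"]).sum()>.5*ref.sum(): print(n,fit("",[(cp,r["mask"].astype(np.float32))],(511,188.8,-.208)))
s=status.sense(); print(s["clock"],s["contact_force"])
```

```text
wrist (array([510.6, 188.9]), np.float64(-0.206), np.float64(0.022))
top (array([511.1, 188.6]), np.float64(-0.2045), np.float64(0.036))
side (array([510.5, 192.5]), np.float64(-0.2159), np.float64(0.12))
20.8667 [-0.36806768  0.78138279 -0.52128951]
```

```bash
python3 -c "
from rig import job
print(job.sign_off())"
```

```text
the job is handed in; nothing more can be done
None
```

The large tile now lies glaze up across both bars of the kiln setter, released and with the gripper clear of it. I handed the job in at about 21 s of the 54 s allowed.

I took the tile off the ware board by its long sides and stood it on end in the rack. I then regripped it from the other side, turned it glaze up, lowered it onto the bars until a light contact of about 11 N, and let go.

**Last checks:**

| Camera | Setter (x, y in mm, yaw in rad) | Tile (x, y in mm, yaw in rad) |
|---|---|---|
| Wrist | (510.8, 188.8), -0.210 | (510.6, 188.9), -0.206 |
| Top | (512.0, 188.1), -0.204 | (511.1, 188.6), -0.205 |

- **Centring and squareness:** both cameras put the tile within about 1 mm and 0.3° of the setter.
- **Side camera disagreed:** it put the tile about 4 mm farther in y, with a poorer fit. It placed the setter about 5 mm farther in y too, so I read this as that camera's own bias.
- **Flatness:** judged by eye from the side picture, where the tile looks flat on the bars. I did not measure it separately.
- **Bystanders:** the jar, the bowl and the cup look unmoved in the last top picture. I compared them by eye and did not remeasure them.

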